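# Empty the keyed tray of dried shiitake into the hopper

### The arm

A 6-joint arm with a two-finger parallel gripper is mounted at the origin on the work surface. World frame = base frame: x ahead of the robot, y to its left, z up, the work surface at z = 0. Lengths are in m, angles in rad, forces in N, time in s.
With the tool pointing down it reaches from about 0.3 to 0.95 m from the base axis. Payload 3.1 kg.
Tool frame: the origin (TCP) lies between the finger pads; the fingertips stand 25 mm ahead of it and the grasp point (between the pads) lies 6 mm ahead of it (env.finger_overhang is the distance from the TCP to the fingertips, in m); z points along the fingers, x is the direction in which the jaws open and shut, and the axes are right-handed (so a half turn about z gives the same grasp; the last joint's range is limited). The gripper opens to 85 mm and grips with 20 to 120 N. Pads are 22 mm wide; open, the fingers measure 114 mm over their backs; the gripper's body (76 mm by 85 mm) begins 54 mm behind the grasp point. The pads swing forward as they close: fully open they stand 13 mm farther back than shut.
Start: joints at [1.2, 0.308, 1.634, -0, 1.2, -0.07], TCP at [0.185, 0.597, 0.256] pointing down, gripper open.
Joint ranges: [-3.06, 3.06], [-0.79, 1.96], [0.05, 2.63], [-1.19, 4.34], [0.05, 2.64], [-2.94, 2.94]. Speed limits (rad/s): [2.79, 2.79, 3.14, 3.14, 3.14, 3.14].

### API

Orientations are given as a rotation vector (axis times angle).
In Python, from bench import env gives the robot as it stands.
- The arm moves only by the shell command python3 -m inch 'ROWS'. ROWS is text: rows parted by semicolons, each of 7 numbers parted by spaces: the shift along the tool's x, y, z each as a share of 0.15 m, from -1 to 1, then the turn, a rotation vector about the tool's x, y, z each as a share of 45 degrees, from -1 to 1, then the gripper command: -1 is shut, 1 is fully open, values between are in proportion. In form: x y z rx ry rz claw; .... A call has exactly 5 rows; each row is the pose to reach, as a shift and turn from the pose measured when the call began, along the tool's axes at that moment; what a row does not reach only later rows make up. A row lasts 1/12 s, in which the tool goes at most 41.7 mm and 7.16 degrees, less where a joint would pass 70% of its speed; a pose out of reach is approached as far as the arm can. A call with a number of a shift or a turn outside -1 to 1 is refused whole. A call with a gripper value outside its range is refused whole. The fingers move at their own pace and stop on an object; the grip force is fixed at half the most. Time passes only in rows, so rows that repeat a pose let the fingers close, or fill a call up. It gives the time, the measured TCP pose, the force and the opening at its end, in the units of the state.
- env.state(): the state, without advancing time (a new reading comes with each control period).
- env.capture(name): name is "scene" or "side" or "wrist"; returns a dict with "color" (420x560x3 uint8, red, green, blue), "camera_matrix" (3x3 intrinsics, pixels), "R" (3x3) and "t" (3): a world point X has camera coordinates R X + t. Camera axes: x right, y down, z forward; pixel columns grow to the right and rows downward; lengths in m; the calibration is good to about 2 mm. A picture is of the moment at which its call begins. There is no depth.
- env.sign_off(): hands the job in, once; it reports no verdict.
The state is a dict: "t": time; "q": joint angles; "dq": joint speeds; "tau": joint torques, N m; "tool_pos": TCP position; "tool_rot": TCP orientation; "ft_force": force on the tool from outside, world axes, zero at the start; "wrist_torque": the same for the moment, N m; "width": finger opening in m.
Only numpy, scipy, OpenCV 4.12 (cv2) and the standard library are available. Lean on these libraries where they do the work, as an engineer would, in place of code of your own. Each camera call takes 0.05 s, during which the arm holds its last target. There are 200 camera calls.

### The job

Take the yellow tray of dried shiitake out from between the two blue trays it is interlocked with: lift it by its black bridge handle straight up until it is clear, without shifting the blue trays, and stand it in the middle of the green mat and let go. Then take it by the sloping black tab at its back, tip all three mushrooms into the round steel hopper, and put the empty tray back upright in the middle of the mat.

Things in the scene. Friction and masses are not known exactly. Their poses are not given: they have to be found in the camera images.
- tray_center (a point): Centre of the yellow tray, 21 mm above its underside, half-way up its walls. 160 mm long (x), 80 mm wide over its walls (y), walls 42 mm high and 5 mm thick, floor 4 mm thick, about 0.26 kg empty, three loose mushrooms in it. Axes: x to its back, y to its key side, z up.
- tray_key (a point): On the yellow tray, half-way up the upright T-key in the middle of its +y side, 49 mm from the centre line; the -y side has a matching T-slot (key and slot reach 54 mm out). They lock with the blue trays, are as tall as the walls (42 mm) and have about 2 mm of play all round, so the tray leaves the row only straight up, by 45 mm or more.
- tray_lip (a point): Middle of the yellow tray's front edge, 80 mm before the centre (tray -x, towards the robot), 9 mm above the underside. The front has no wall, only this lip 5 mm above the floor: it pours here. The mushrooms slide out when the front is tipped down by about 65 degrees or more.
- tray_bridge (a point): Middle of the tray's black bridge handle: a bar 12 x 12 mm in section, 80 mm long, across the tray (along its y) above its centre, 70 mm above the underside, 60 mm above the tray floor below the bar. Take it from above, fingers closing along the tray's x; the mushrooms reach 38 mm above the underside. Axes as the tray.
- tray_tab (a point): Middle of the tray's black back tab: a plate 10 mm thick, 32 mm wide (along the tray's y), rising from the top of the back wall and leaning back (tray +x) 25 degrees from upright. The point lies 93.5 mm behind the tray's centre, 69 mm above the underside; the tab ends 28 mm farther up the slope. Take it along its slope, fingers closing across its thickness.
- neighbour_l_center (a point): Blue tray on the +y side of the yellow one, same shape and handle (grey), full of mushrooms fixed in it, 0.75 kg, loose, in the same dock; point 21 mm above its underside. Must not be shifted.
- neighbour_r_center (a point): Blue tray on the -y side of the yellow one, as the other blue tray. Must not be shifted.
- dock: Fixed steel dock plate, 190 x 326 mm, on which the three trays stand side by side 96 mm apart (along its y), with a rim reaching 20 mm above the table. Origin under its centre on the table; trays stand 10 mm above the table. Axes as the trays.
- mat_center (a point): Centre of the top of the green mat, fixed, 240 mm (x) x 150 mm (y), top 6 mm above the table.
- hopper_mouth (a point): Centre of the mouth of the round steel hopper, fixed, open on top, rim 105 mm above the table, mouth 220 mm across outside (about 210 mm inside), narrowing to 150 mm at 30 mm above the table; closed bottom at 6 mm.
- shiitake_0_center (a point): Dried shiitake 1 of the three in the yellow tray: a dark brown cap 44 mm across, lying cap down with its pale stalk up, 34 mm tall in all, 30 g, hard; point half-way up, 17 mm above its underside.
- shiitake_1_center (a point): Dried shiitake 2 of the three in the yellow tray: a dark brown cap 44 mm across, lying cap down with its pale stalk up, 34 mm tall in all, 30 g, hard; point half-way up, 17 mm above its underside.
- shiitake_2_center (a point): Dried shiitake 3 of the three in the yellow tray: a dark brown cap 44 mm across, lying cap down with its pale stalk up, 34 mm tall in all, 30 g, hard; point half-way up, 17 mm above its underside.

How it is judged:
By the outcome, as a careful person would: the job done as asked, in the order asked, and still so for the second after the job is handed in, with the robot touching nothing.
It also fails if it takes over 72 s, if anything falls off the work surface, if the arm or the gripper's body presses on something with over 40 N, if the wrist force passes 120 N, or if a joint passes its speed limit or range.

## Working session

There is one attempt and no reset: what is moved stays moved. The work goes in short steps, Python scripts to look and compute and a shell command to move; the robot and the scene stay as the last step left them, time stands still between calls to the robot, and variables do not carry over. Pictures are saved under pics/ and viewed, about 8 in all and at most 12, crops included, and the job is handed in when it is done.

```bash
ls; mkdir -p pics; cat > h.py <<'E'
import numpy as np, cv2
from bench import env
from scipy.spatial.transform import Rotation as Ro
def shot(cam,name):
    c=env.capture(cam); np.savez('pics/'+name+'.npz',**c)
    cv2.imwrite('pics/'+name+'.png',c['color'][:,:,::-1]); return c
def ray(c,u,v,z):
    C=-c['R'].T@c['t']; d=c['R'].T@np.linalg.inv(c['camera_matrix'])@np.array([u,v,1.]); return C+d*(z-C[2])/d[2]
def proj(c,X):
    p=c['camera_matrix']@(c['R']@np.asarray(X,float)+c['t']); return p[:2]/p[2]
E
python3 - <<'E'
from h import *
for k in ('scene','side','wrist'):
    c=shot(k,k+'0'); print(k,(-c['R'].T@c['t']).round(3),c['R'][2].round(2))
a=[cv2.imread(f'pics/{k}0.png') for k in('scene','side')]
print(env.state())
E
```

```text
pics
scene [1.039 0.709 0.753] [-0.47 -0.66 -0.59]
side [ 0.083 -0.678  0.857] [ 0.38  0.61 -0.69]
wrist [0.113 0.619 0.373] [ 0.28 -0.09 -0.95]
{'t': 0.15, 'q': array([ 1.20029133e+00,  3.08858177e-01,  1.63487919e+00,  3.08371130e-05,
        1.19971931e+00, -6.96819984e-02]), 'dq': array([ 7.83754396e-05, -1.40950833e-03, -3.11447115e-03, -2.43539194e-03,
        4.97976396e-04,  4.86256449e-04]), 'tau': array([-3.73322027e-04, -4.15800083e+01, -2.77145970e+01, -1.02775803e-04,
        6.05224268e-03,  6.07594743e-06]), 'tool_pos': array([0.18498059, 0.59636919, 0.25528487]), 'tool_rot': array([ 2.52845747e+00,  1.86289574e+00, -2.49588026e-03]), 'ft_force': array([0.72534389, 0.62340489, 0.63789776]), 'wrist_torque': array([0.07617143, 0.04501289, 0.00300794]), 'width': 0.08499481186577702}
```

View pics/scene0.png

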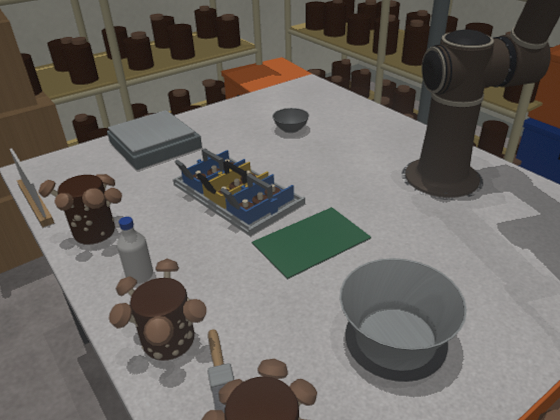

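View pics/side0.png

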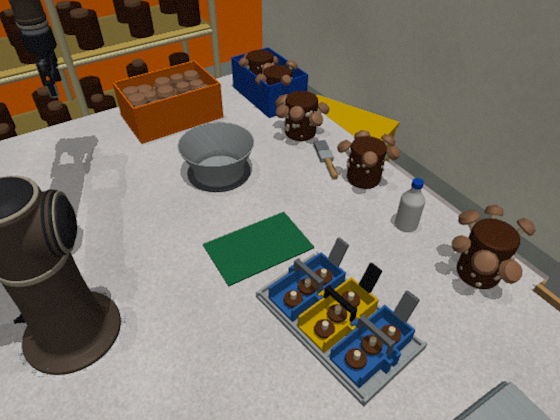

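The scene view shows the dock near (240,190), the mat near (312,240) and the hopper near (402,300). In the side view, the yellow tray is at (338,315), its black bridge at (341,302), its tab at (371,277), the mat at (259,246) and the hopper rim at (216,147).

```bash
python3 - <<'E'
from h import *
C={k:dict(np.load(f'pics/{k}0.npz')) for k in('scene','side')}
for k,c in C.items():
    hsv=cv2.cvtColor(c['color'],cv2.COLOR_RGB2HSV)
    g=cv2.inRange(hsv,(55,100,30),(90,255,255))
    cs=max(cv2.findContours(g,0,2)[0],key=cv2.contourArea)
    r=cv2.minAreaRect(cs); q=cv2.approxPolyDP(cs,0.03*cv2.arcLength(cs,True),True)[:,0]
    P=np.array([ray(c,u,v,.006) for u,v in q]); print(k,'mat',q.tolist(),P[:,:2].round(3).tolist(),P.mean(0).round(3))
def crop(k,x0,x1,y0,y1,s):
    return cv2.resize(cv2.imread(f'pics/{k}0.png')[y0:y1,x0:x1],None,fx=s,fy=s,interpolation=cv2.INTER_CUBIC)
a=crop('side',250,430,230,400,4); b=crop('scene',165,315,135,240,4)
a=cv2.convertScaleAbs(a,alpha=1.5);b=cv2.convertScaleAbs(b,alpha=1.8)
cv2.imwrite('pics/a.png',a[:600]); cv2.imwrite('pics/b.png',b)
E
```

```text
scene mat [[369, 236], [330, 208], [253, 242], [301, 270], [359, 241], [325, 211]] [[0.346, 0.071], [0.344, -0.072], [0.574, -0.079], [0.544, 0.066], [0.377, 0.071], [0.362, -0.07]] [ 0.425 -0.002  0.006]
side mat [[313, 246], [283, 212], [203, 244], [228, 285]] [[0.578, -0.08], [0.582, 0.065], [0.347, 0.074], [0.34, -0.073]] [ 0.462 -0.003  0.006]
```

View pics/a.png

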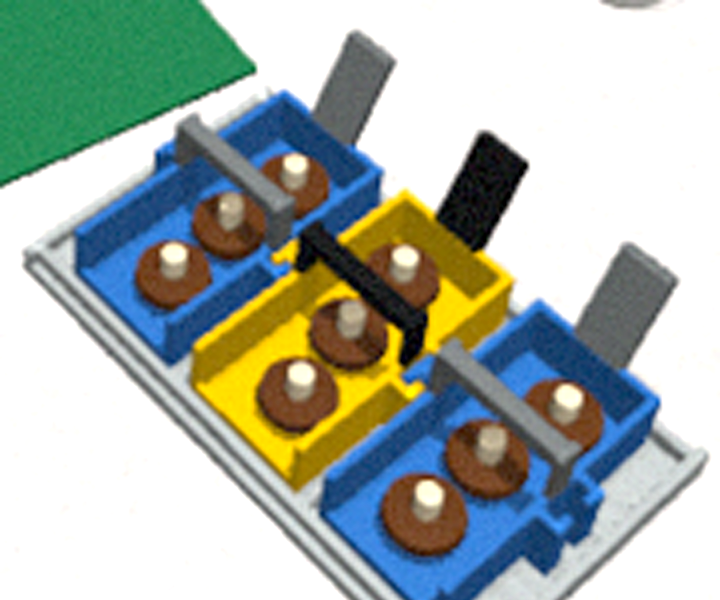

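View pics/b.png

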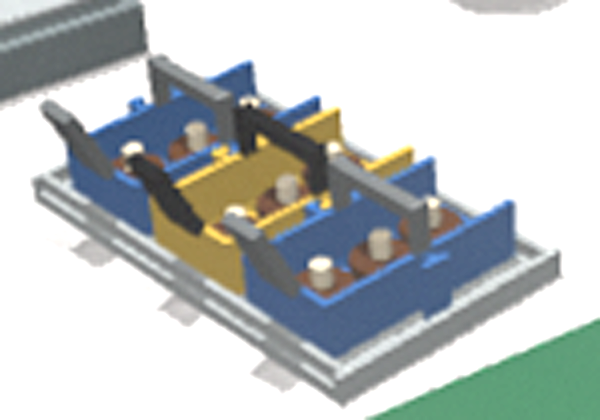

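Tray crop, in 4x pixels: the bar top runs from (311,233) to (417,322), and the yellow back corners are (405,193) and (512,282). The tray front faces the robot. Next I'll compute positions.

```bash
python3 - <<'E'
from h import *
C={k:dict(np.load(f'pics/{k}0.npz')) for k in('scene','side')}
s,w=C['side'],C['scene']
S=lambda x,y,z: ray(s,250+x/4-.4,230+y/4-.4,z)
W=lambda x,y,z: ray(w,165+x/4-.4,135+y/4-.4,z)
def pr(n,*p):
    p=np.array(p)[:,:2]; d=p[-1]-p[0]; print(n,p.round(3).tolist(),'mid',p.mean(0).round(4),'ang',np.degrees(np.arctan2(d[1],d[0])).round(1),'len',np.hypot(*d).round(3))
# R/L bar top-edge, ends
pr('Ybar side', S(417,322,.086),S(311,233,.086))
pr('grey far', S(282,205,.086),S(186,125,.086))
pr('grey near', S(569,448,.086),S(450,345,.086))
pr('Ybar scene',W(326,150,.086),W(245,108,.086))
pr('back wall', S(512,282,.052),S(405,193,.052))
pr('left wall', S(192,352,.052),S(405,193,.052))
pr('tab top side', S(520,160,.1045),S(484,132,.1045))
pr('dock rim front', S(370,600,.02),S(30,258,.02))
def circ(P):
    P=np.array(P); A=np.c_[2*P[:,:2],np.ones(len(P))]; x=np.linalg.lstsq(A,(P[:,:2]**2).sum(1),rcond=None)[0]
    print('circ',x[:2].round(4),np.sqrt(x[2]+x[0]**2+x[1]**2).round(4))
circ([ray(s,u,v,.105) for u,v in((179,147),(254,147),(216,127),(214,167))])
circ([ray(w,u,v,.105) for u,v in((340,302),(465,302),(402,262),(403,345))])
# auto: bar black mask in side
for k,c in C.items():
    m=(c['color'].max(2)<45).astype(np.uint8)
    n,l,st,ce=cv2.connectedComponentsWithStats(m)
    R=(330,420,250,330) if k=='side' else (165,315,135,240)
    print(k,[(st[i].tolist(),ce[i].round(1).tolist()) for i in range(1,n) if st[i,4]>20 and R[0]-30<ce[i,0]<R[1] and R[2]<ce[i,1]<R[3]])
E
```

```text
Ybar side [[0.499, -0.32], [0.488, -0.247]] mid [ 0.4936 -0.2837] ang 99.1 len 0.073
grey far [[0.486, -0.225], [0.474, -0.152]] mid [ 0.48   -0.1882] ang 99.2 len 0.074
grey near [[0.515, -0.413], [0.504, -0.339]] mid [ 0.5097 -0.376 ] ang 98.0 len 0.075
Ybar scene [[0.483, -0.24], [0.497, -0.318]] mid [ 0.49   -0.2788] ang -80.4 len 0.079
back wall [[0.577, -0.311], [0.567, -0.234]] mid [ 0.5716 -0.2729] ang 97.5 len 0.078
left wall [[0.408, -0.256], [0.567, -0.234]] mid [ 0.4872 -0.2454] ang 7.9 len 0.16
tab top side [[0.601, -0.279], [0.597, -0.254]] mid [ 0.5989 -0.2662] ang 97.6 len 0.025
dock rim front [[0.414, -0.4], [0.379, -0.14]] mid [ 0.3965 -0.2703] ang 97.8 len 0.262
circ [0.5138 0.3057] 0.1016
circ [0.5174 0.3206] 0.1047
scene [([223, 161, 24, 22, 188], [234.9, 170.2]), ([197, 174, 19, 19, 125], [206.0, 182.9])]
side [([359, 263, 23, 30, 352], [370.0, 277.5]), ([324, 285, 33, 37, 307], [340.9, 301.3])]
```

Estimates: bar centre (0.492, -0.282), tray yaw about 8°, mat (0.462, -0.003), hopper (0.516, 0.314). Next I'll write a planner helper and start moving.

```bash
cat > g.py <<'E'
import sys
from h import *
# g.py x y z yaw phi : grasp-point target -> remaining shift/turn in shares, current tool axes
def rem(x,y,z,yaw,phi):
    s=env.state(); R=Ro.from_rotvec(s['tool_rot']); 
    T=Ro.from_euler('z',yaw,True)*Ro.from_euler('y',-phi,True)*Ro.from_matrix(np.diag([1.,-1,-1]))
    p=np.array([x,y,z])-.006*T.as_matrix()[:,2]
    d=R.inv().apply(p-s['tool_pos'])/.15; r=(R.inv()*T).as_rotvec(True)/45
    g=s['tool_pos']+.006*R.as_matrix()[:,2]
    e=(R*Ro.from_matrix(np.diag([1.,-1,-1]))).as_euler('ZYX',True)
    print('t %.2f'%s['t'],'grasp',g.round(4),'yaw/phi/roll',e[0].round(1),-e[1].round(1),e[2].round(1),'F',s['ft_force'].round(1),'w %.4f'%s['width'])
    print('  shift',d.round(3),'turn',r.round(3))
if __name__=='__main__': rem(*map(float,sys.argv[1:]))
E
python3 g.py .492 -.282 .2 8 0
```

```text
t 0.15 grasp [0.185  0.5964 0.2493] yaw/phi/roll 72.8 -0.1 0.0 F [0.7 0.6 0.6] w 0.0850
  shift [-4.986  3.69   0.337] turn [1.000e-03 2.000e-03 1.439e+00]
```

```bash

python3 -m inch '-.2 .15 0 0 0 0 1; -.4 .3 0 0 0 0 1; -.6 .44 0 0 0 0 1; -.8 .6 0 0 0 0 1; -1 .74 0 0 0 0 1'
python3 -m inch '-.2 .15 0 0 0 0 1; -.4 .3 0 0 0 0 1; -.6 .44 0 0 0 0 1; -.8 .6 0 0 0 0 1; -1 .74 0 0 0 0 1'
python3 -m inch '-.2 .15 0 0 0 0 1; -.4 .3 0 0 0 0 1; -.6 .44 0 0 0 0 1; -.8 .6 0 0 0 0 1; -1 .74 0 0 0 0 1'
python3 -m inch '-.2 .15 0 0 0 0 1; -.4 .3 0 0 0 0 1; -.6 .44 0 0 0 0 1; -.8 .6 0 0 0 0 1; -1 .74 0 0 0 0 1'
python3 g.py .492 -.282 .2 8 0
```

```text
t: 0.57
tool_pos: [0.2468, 0.4183, 0.2551]
tool_rot: [2.527, 1.863, -0.003]
ft_force: [0.6, 0.1, -0.2]
width: 0.0856
t: 0.98
tool_pos: [0.3086, 0.2404, 0.2554]
tool_rot: [2.526, 1.864, -0.003]
ft_force: [0.4, 0.3, -0.2]
width: 0.0852
t: 1.4
tool_pos: [0.3707, 0.0625, 0.256]
tool_rot: [2.526, 1.864, -0.001]
ft_force: [0.9, 0.8, 0.9]
width: 0.0857
t: 1.82
tool_pos: [0.4328, -0.1157, 0.2565]
tool_rot: [2.526, 1.862, -0.0]
ft_force: [0.8, 0.4, 0.9]
width: 0.0854
t 1.82 grasp [ 0.4329 -0.1157  0.2505] yaw/phi/roll 72.8 -0.1 -0.1 F [0.8 0.4 0.9] w 0.0854
  shift [-0.942  0.704  0.34 ] turn [4.00e-03 1.00e-03 1.44e+00]
```

```bash

python3 -m inch '-.2 .15 .07 0 0 .15 1; -.4 .3 .14 0 0 .3 1; -.6 .44 .2 0 0 .45 1; -.8 .6 .27 0 0 .6 1; -.94 .7 .34 0 0 .75 1'
python3 -m inch '0 0 0 0 0 .15 1; 0 0 0 0 0 .3 1; 0 0 0 0 0 .45 1; 0 0 0 0 0 .6 1; 0 0 0 0 0 .69 1'
python3 g.py .492 -.282 .2 8 0; python3 -c "
from h import *
shot('wrist','w1')"
```

```text
t: 2.23
tool_pos: [0.4924, -0.2849, 0.2055]
tool_rot: [2.96, 1.037, 0.002]
ft_force: [0.3, 0.8, -0.4]
width: 0.0855
t: 2.65
tool_pos: [0.4921, -0.2849, 0.2049]
tool_rot: [3.132, 0.199, 0.003]
ft_force: [0.2, -0.4, -0.5]
width: 0.0854
t 2.65 grasp [ 0.4921 -0.2849  0.1989] yaw/phi/roll 7.3 0.1 -0.2 F [ 0.2 -0.4 -0.5] w 0.0854
  shift [ 0.002 -0.019 -0.007] turn [ 0.005 -0.002 -0.016]
```

View pics/w1.png

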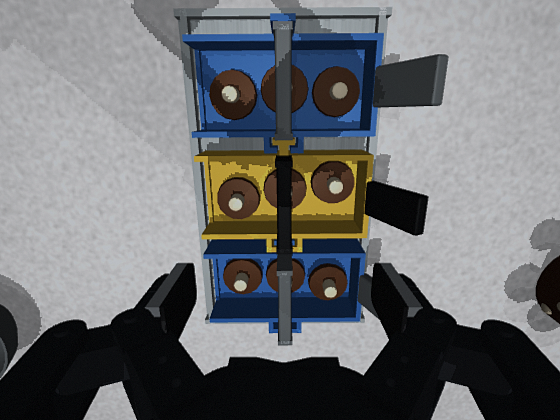

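The wrist view shows the yellow bar running from (284,156) to (284,268), nearly square to the jaws. The blue trays are above and below it.

```bash
python3 - <<'E'
from h import *
c=dict(np.load('pics/w1.npz'))
m=(c['color'].max(2)<40); m[:150]=0;m[280:]=0;m[:,:268]=0;m[:,300:]=0
for v in (160,180,200,220,240,260):
    u=np.where(m[v])[0]; print(v,u.min(),u.max(),ray(c,(u.min()+u.max())/2,v,.086).round(4)[:2])
for n,a in (('Y',((284,155),(284,269))),('farR?',((283,24),(284,137))),('near',((284.5,272),(285,344)))):
    print(n,[ray(c,*p,.086).round(4)[:2].tolist() for p in a])
print('walls', [ray(c,u,v,.052).round(4)[:2].tolist() for u,v in((374,153),(367,238),(197,158),(203,239))])
E
```

```text
160 275 291 [ 0.4872 -0.2439]
180 277 291 [ 0.4901 -0.2596]
200 277 290 [ 0.4918 -0.2762]
220 277 290 [ 0.494  -0.2933]
240 277 291 [ 0.4967 -0.3112]
260 273 297 [ 0.5    -0.3298]
Y [[0.4875, -0.24], [0.5003, -0.3386]]
farR? [[0.4753, -0.1512], [0.4858, -0.2264]]
near [[0.5011, -0.3415], [0.5116, -0.4184]]
walls [[0.5673, -0.2325], [0.5784, -0.3135], [0.4115, -0.257], [0.4205, -0.3349]]
```

```bash
python3 g.py .493 -.2842 .082 7.8 0
```

```text
t 2.70 grasp [ 0.4921 -0.2849  0.199 ] yaw/phi/roll 7.2 0.1 -0.2 F [-0.1 -0.   0.5] w 0.0851
  shift [ 0.005 -0.006  0.78 ] turn [ 0.005 -0.002 -0.013]
```

```bash

python3 -m inch '.005 -.006 .15 .005 0 -.013 .5; .005 -.006 .3 .005 0 -.013 .3; .005 -.006 .45 .005 0 -.013 .2; .005 -.006 .62 .005 0 -.013 .2; .005 -.006 .78 .005 0 -.013 .2'
python3 g.py .493 -.2842 .082 7.8 0
python3 -m inch '0 0 0 0 0 0 -.4; 0 0 0 0 0 0 -.6; 0 0 0 0 0 0 -.7; 0 0 0 0 0 0 -.8; 0 0 0 0 0 0 -1'
python3 -m inch '0 0 0 0 0 0 -1; 0 0 0 0 0 0 -1; 0 0 0 0 0 0 -1; 0 0 0 0 0 0 -1; 0 0 0 0 0 0 -1'
python3 g.py .493 -.2842 .082 7.8 0
```

```text
t: 3.12
tool_pos: [0.4929, -0.2841, 0.0869]
tool_rot: [-3.134, -0.217, -0.003]
ft_force: [-0.3, 0.1, -0.4]
width: 0.0515
t 3.12 grasp [ 0.4929 -0.2841  0.0809] yaw/phi/roll 7.9 0.1 0.0 F [-0.3  0.1 -0.4] w 0.0515
  shift [ 0.001  0.    -0.008] turn [-0.    -0.002  0.003]
t: 3.53
tool_pos: [0.4935, -0.2846, 0.0881]
tool_rot: [3.133, 0.217, 0.005]
ft_force: [0.2, -0.5, -0.9]
width: 0.0106
t: 3.95
tool_pos: [0.4934, -0.2845, 0.0881]
tool_rot: [3.133, 0.217, 0.005]
ft_force: [-1.2, 0.9, -3.4]
width: 0.0104
t 3.95 grasp [ 0.4934 -0.2845  0.0821] yaw/phi/roll 7.9 0.2 -0.1 F [-1.2  0.9 -3.4] w 0.0104
  shift [-0.002 -0.003  0.001] turn [ 0.002 -0.004  0.003]
```

```bash

python3 -m inch '0 0 -.04 0 0 0 -1; 0 0 -.1 0 0 0 -1; 0 0 -.16 0 0 0 -1; 0 0 -.22 0 0 0 -1; 0 0 -.28 0 0 0 -1'
python3 -m inch '0 0 -.08 0 0 0 -1; 0 0 -.16 0 0 0 -1; 0 0 -.24 0 0 0 -1; 0 0 -.32 0 0 0 -1; 0 0 -.4 0 0 0 -1'
python3 -m inch '0 0 -.08 0 0 0 -1; 0 0 -.16 0 0 0 -1; 0 0 -.22 0 0 0 -1; 0 0 -.27 0 0 0 -1; 0 0 -.27 0 0 0 -1'
python3 g.py .462 -.003 .21 0 0;python3 -c "
from h import *
shot('side','s2')"
```

```text
t: 4.37
tool_pos: [0.4937, -0.2848, 0.1317]
tool_rot: [3.132, 0.217, 0.007]
ft_force: [-0.6, -0.4, -4.0]
width: 0.0109
t: 4.78
tool_pos: [0.4935, -0.2847, 0.1932]
tool_rot: [3.132, 0.217, 0.007]
ft_force: [-1.1, -0.3, -3.9]
width: 0.0105
t: 5.2
tool_pos: [0.4943, -0.2853, 0.236]
tool_rot: [3.13, 0.217, 0.012]
ft_force: [1.1, 0.5, -4.1]
width: 0.0108
t 5.20 grasp [ 0.4943 -0.2854  0.23  ] yaw/phi/roll 7.9 0.4 -0.3 F [ 1.1  0.5 -4.1] w 0.0108
  shift [ 0.046 -1.895  0.124] turn [ 0.006 -0.01   0.176]
```

View pics/s2.png

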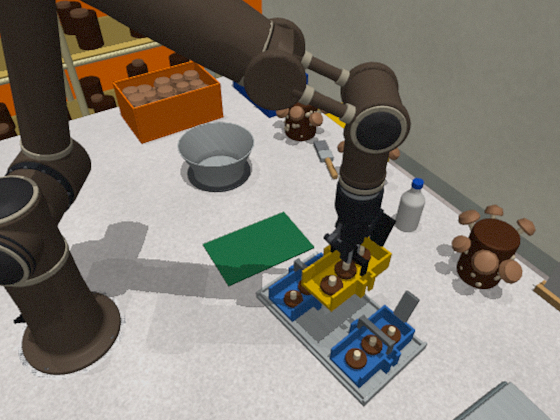

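The yellow tray is clear of the row and level at about (345,275), with its mushrooms in. Both blue trays still stand in the dock.

```bash

python3 -m inch '0 -.08 0 0 0 0 -1; .01 -.2 0 0 0 .03 -1; .02 -.36 0 0 0 .06 -1; .02 -.52 0 0 0 .09 -1; .02 -.68 0 0 0 .12 -1'
python3 -m inch '0 -.16 0 0 0 0 -1; 0 -.34 0 0 0 0.02 -1; 0 -.5 0 0 0 .04 -1; 0 -.66 0 0 0 .06 -1; 0 -.8 0 0 0 .06 -1'
python3 g.py .462 -.003 .1 0 0
```

```text
t: 5.67
tool_pos: [0.4814, -0.1815, 0.233]
tool_rot: [3.14, 0.067, 0.006]
ft_force: [0.7, 0.7, -4.1]
width: 0.0107
t: 6.08
tool_pos: [0.4746, -0.0591, 0.2317]
tool_rot: [-3.141, 0.008, -0.002]
ft_force: [0.3, -0.4, -3.7]
width: 0.0109
t 6.08 grasp [ 0.4746 -0.0591  0.2257] yaw/phi/roll -0.3 0.1 0.0 F [ 0.3 -0.4 -3.7] w 0.0109
  shift [-0.087 -0.373  0.838] turn [-0.001 -0.001 -0.006]
```

```bash

python3 -m inch '-.03 -.1 .06 0 0 0 -1; -.06 -.2 .15 0 0 0 -1; -.087 -.3 .27 0 0 0 -1; -.087 -.37 .4 0 0 0 -1; -.087 -.373 .5 0 0 0 -1'
python3 g.py .462 -.003 .079 0 0
```

```text
t: 6.5
tool_pos: [0.4593, -0.0004, 0.1545]
tool_rot: [-3.139, 0.005, 0.004]
ft_force: [-0.6, 1.3, -3.7]
width: 0.0108
t 6.50 grasp [ 4.593e-01 -4.000e-04  1.485e-01] yaw/phi/roll -0.2 -0.2 0.1 F [-0.6  1.3 -3.7] w 0.0108
  shift [0.019 0.018 0.463] turn [-0.003  0.004 -0.004]
```

```bash

python3 -m inch '.02 .02 .1 0 0 0 -1; .02 .02 .2 0 0 0 -1; .02 .02 .3 0 0 0 -1; .02 .02 .38 0 0 0 -1; .02 .02 .42 0 0 0 -1'
python3 -m inch '0 0 .01 0 0 0 -1; 0 0 .02 0 0 0 -1; 0 0 .03 0 0 0 -1; 0 0 .04 0 0 0 -1; 0 0 .045 0 0 0 -1'
python3 g.py .462 -.003 .079 0 0
```

```text
t: 6.92
tool_pos: [0.4595, -0.0023, 0.0892]
tool_rot: [-3.138, 0.005, 0.013]
ft_force: [-1.0, 0.4, -4.3]
width: 0.0106
t: 7.33
tool_pos: [0.46, -0.0023, 0.084]
tool_rot: [-3.138, 0.005, 0.012]
ft_force: [-5.6, 1.0, 11.4]
width: 0.0108
t 7.33 grasp [ 0.4599 -0.0022  0.078 ] yaw/phi/roll -0.2 -0.4 0.2 F [-5.6  1.  11.4] w 0.0108
  shift [ 0.013  0.005 -0.007] turn [-0.004  0.01  -0.004]
```

```bash

python3 -m inch '0 0 0 0 0 0 -.6; 0 0 0 0 0 0 -.4; 0 0 0 0 0 0 -.2; 0 0 0 0 0 0 0; 0 0 0 0 0 0 .1'
python3 -m inch '0 0 -.1 0 0 0 .1; 0 0 -.25 0 0 0 .1; 0 0 -.5 0 0 0 .1; 0 0 -.75 0 0 0 .1; 0 0 -1 0 0 0 .1'
python3 -c "
from h import *
shot('side','s3');shot('wrist','w3')
a=cv2.imread('pics/s3.png')[150:400,180:440];b=cv2.imread('pics/w3.png')
a=cv2.resize(a,(400,385));b=cv2.resize(b,(400,300))
o=np.zeros((385,800,3),np.uint8);o[:,:400]=a;o[:300,400:]=b
cv2.imwrite('pics/m3.png',cv2.convertScaleAbs(o,alpha=1.3))"
python3 g.py .555 -.003 .17 0 -25
```

```text
t: 7.75
tool_pos: [0.4605, -0.0023, 0.0843]
tool_rot: [-3.138, 0.005, 0.011]
ft_force: [-0.4, 0.2, 1.0]
width: 0.0471
t: 8.17
tool_pos: [0.4608, -0.0028, 0.2355]
tool_rot: [-3.138, 0.005, 0.012]
ft_force: [-0.1, -1.1, -0.4]
width: 0.0472
t 8.27 grasp [ 0.4666 -0.0033  0.2354] yaw/phi/roll -0.2 0.5 0.1 F [ 0.9 -0.4  0. ] w 0.0467
  shift [ 0.603 -0.003  0.445] turn [-0.003 -0.566 -0.003]
```

View pics/m3.png

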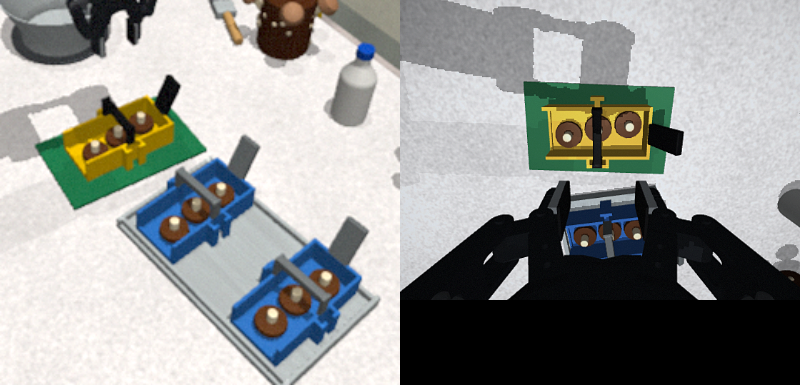

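The tray stands on the mat, about in its middle, with all three mushrooms in and the blue trays in place. Next I'll measure the tray and mat from the wrist and side views.

```bash
python3 - <<'E'
from h import *
for k in('w3','s3'):
    c=dict(np.load(f'pics/{k}.npz'))
    hsv=cv2.cvtColor(c['color'],cv2.COLOR_RGB2HSV)
    g=cv2.inRange(hsv,(55,100,20),(90,255,255)); cs=max(cv2.findContours(g,0,2)[0],key=cv2.contourArea)
    q=cv2.approxPolyDP(cv2.convexHull(cs),0.03*cv2.arcLength(cs,True),True)[:,0]
    P=np.array([ray(c,u,v,.006)[:2] for u,v in q]); print(k,'mat',P.round(3).tolist(),P.mean(0).round(4))
    y=cv2.inRange(hsv,(20,120,60),(32,255,255))
    if k=='s3': y[:180]=0
    else: y[:60]=0
    cs=max(cv2.findContours(y,0,2)[0],key=cv2.contourArea); print(cv2.boundingRect(cs))
    m=(c['color'].max(2)<40).astype(np.uint8); n,l,st,ce=cv2.connectedComponentsWithStats(m)
    print([(st[i].tolist(),ce[i].round(1).tolist()) for i in range(1,n) if 40<st[i,4]<3000])
c=dict(np.load('pics/w3.npz')); f=lambda x,y,z: ray(c,(x-400)*1.4,y*1.4,z)[:2].round(4)
print('walls',f(544,106,.048),f(653,106,.048),f(549,160,.048),f(649,160,.048))
print('bar',f(598,108,.082),f(597,164,.082))
print('tab top edge', f(683,133,.1005),f(681,155,.1005))
E
```

```text
w3 mat [[0.345, 0.072], [0.583, 0.063], [0.577, -0.084], [0.339, -0.074]] [ 0.4608 -0.0055]
(198, 136, 156, 100)
[([259, 150, 36, 85, 1129], [275.6, 190.5]), ([301, 156, 34, 24, 68], [312.2, 162.0]), ([221, 170, 34, 23, 67], [241.8, 176.2]), ([347, 170, 50, 48, 1610], [371.5, 194.1]), ([271, 309, 28, 20, 280], [289.0, 318.2]), ([243, 316, 32, 14, 101], [260.0, 320.5])]
s3 mat [[0.576, -0.082], [0.34, -0.073], [0.347, 0.074], [0.581, 0.029]] [ 0.4609 -0.0131]
(221, 212, 72, 56)
[([46, 0, 111, 50, 2769], [100.5, 20.1]), ([0, 9, 47, 55, 1169], [24.6, 39.8]), ([155, 29, 39, 37, 226], [174.9, 52.0]), ([213, 38, 67, 74, 1013], [248.6, 80.5]), ([251, 38, 31, 33, 764], [266.0, 54.0]), ([127, 64, 21, 13, 115], [136.5, 70.6]), ([80, 77, 36, 36, 471], [95.0, 94.7]), ([33, 90, 38, 36, 521], [51.2, 109.7]), ([0, 103, 17, 52, 596], [6.3, 130.3]), ([304, 104, 14, 9, 51], [311.5, 108.2]), ([224, 111, 61, 74, 2078], [253.8, 146.0]), ([286, 116, 30, 25, 420], [300.5, 129.6]), ([0, 142, 65, 122, 1715], [37.4, 198.7]), ([347, 147, 38, 41, 730], [363.0, 172.0]), ([0, 178, 33, 35, 315], [19.4, 187.9]), ([281, 199, 16, 25, 225], [288.3, 211.4]), ([247, 213, 21, 30, 202], [257.2, 227.1]), ([457, 229, 42, 60, 841], [474.6, 265.6]), ([0, 240, 52, 43, 1828], [23.2, 260.9]), ([497, 247, 21, 16, 95], [504.8, 254.8]), ([4, 254, 100, 84, 2689], [62.1, 297.4])]
walls [0.3846 0.0397] [0.5411 0.0393] [ 0.3855 -0.0427] [ 0.5405 -0.0433]
bar [0.4625 0.0406] [ 0.4605 -0.0364]
tab top edge [0.5683 0.0117] [ 0.5689 -0.0173]
```

Tray centre is (0.462, -0.002) with yaw about 0, and the mat centre is (0.461, -0.004). The tab point is about (0.5555, -0.002, 0.075). Going to the pre-grasp pose.

```bash
python3 g.py .605 -.002 .181 0 -25
python3 -m inch '.2 0 0 0 -.11 0 .1; .4 0 0 0 -.22 0 .1; .6 0 .06 0 -.33 0 .1; .8 0 .15 0 -.44 0 .1; .93 0 .35 0 -.55 0 .1'
python3 g.py .605 -.002 .181 0 -25;python3 g.py .5547 -.002 .073 0 -25
```

```text
t 8.27 grasp [ 0.4666 -0.0033  0.2354] yaw/phi/roll -0.2 0.5 0.1 F [ 0.9 -0.4  0. ] w 0.0467
  shift [ 0.937 -0.011  0.374] turn [-0.003 -0.566 -0.003]
t: 8.68
tool_pos: [0.6118, -0.0039, 0.1929]
tool_rot: [-3.072, 0.004, 0.65]
ft_force: [1.6, -0.7, 1.1]
width: 0.0472
t 8.68 grasp [ 0.6094 -0.0039  0.1874] yaw/phi/roll -0.1 -23.9 0.1 F [ 1.6 -0.7  1.1] w 0.0472
  shift [-0.008 -0.013  0.051] turn [-0.003 -0.025 -0.003]
t 8.68 grasp [ 0.6094 -0.0039  0.1874] yaw/phi/roll -0.1 -23.9 0.1 F [ 1.6 -0.7  1.1] w 0.0472
  shift [-0.024 -0.011  0.845] turn [-0.003 -0.025 -0.003]
```

```bash

python3 -m inch '-.02 -.01 .1 0 -.025 0 .1; -.024 -.011 .22 0 -.025 0 .1; -.024 -.011 .34 0 -.025 0 .1; -.024 -.011 .42 0 -.025 0 .1; -.024 -.011 .45 0 -.025 0 .1'
python3 g.py .5547 -.002 .073 0 -25;python3 -c "
from h import *
shot('side','s4');
a=cv2.imread('pics/s4.png')[130:300,180:400];
cv2.imwrite('pics/m4.png',cv2.convertScaleAbs(cv2.resize(a,None,fx=3,fy=3),alpha=1.4))"
```

```text
t: 9.1
tool_pos: [0.5785, -0.002, 0.1301]
tool_rot: [-3.063, 0.004, 0.688]
ft_force: [-1.1, 0.4, -0.6]
width: 0.0466
t 9.10 grasp [ 0.5759 -0.002   0.1246] yaw/phi/roll -0.1 -25.3 0.1 F [-1.1  0.4 -0.6] w 0.0466
  shift [0.019 0.001 0.372] turn [-0.003  0.007 -0.003]
```

View pics/m4.png

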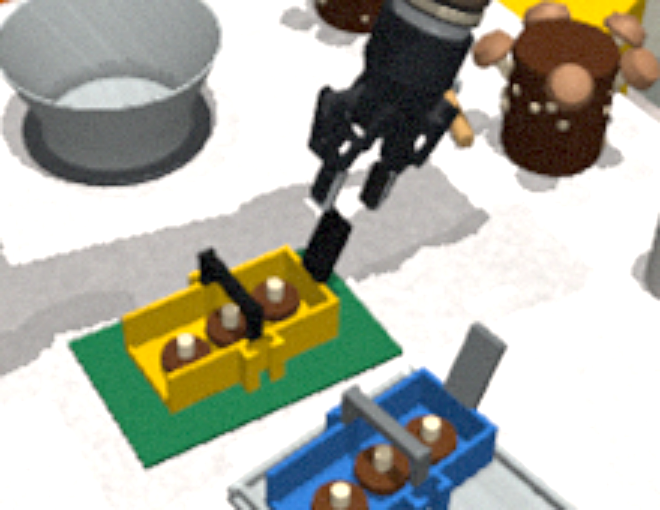

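The fingers are aligned with the tab's slope: tips at (322,195) and (375,200), with the tab top at (340,215) between them.

```bash

python3 -m inch '.019 0 .08 0 .007 0 .1; .019 0 .16 0 .007 0 .1; .019 0 .24 0 .007 0 .1; .019 0 .32 0 .007 0 .1; .019 0 .37 0 .007 0 .1'
python3 g.py .5547 -.002 .073 0 -25
python3 -m inch '0 0 0 0 0 0 -.3; 0 0 0 0 0 0 -.5; 0 0 0 0 0 0 -.7; 0 0 0 0 0 0 -.8; 0 0 0 0 0 0 -1'
python3 -m inch '0 0 0 0 0 0 -1; 0 0 0 0 0 0 -1; 0 0 0 0 0 0 -1; 0 0 0 0 0 0 -1; 0 0 0 0 0 0 -1'
python3 g.py .5547 -.002 .073 0 -25
```

```text
t: 9.57
tool_pos: [0.5564, -0.0018, 0.0784]
tool_rot: [-3.065, 0.004, 0.68]
ft_force: [-0.7, 0.8, 0.2]
width: 0.0472
t 9.57 grasp [ 0.5539 -0.0018  0.073 ] yaw/phi/roll -0.1 -25.0 0.1 F [-0.7  0.8  0.2] w 0.0472
  shift [ 0.005  0.001 -0.002] turn [-0.003  0.    -0.003]
t: 9.98
tool_pos: [0.5565, -0.0019, 0.0794]
tool_rot: [-3.065, 0.004, 0.681]
ft_force: [-2.8, -0.9, 3.9]
width: 0.009
t: 10.4
tool_pos: [0.557, -0.0019, 0.0795]
tool_rot: [-3.065, 0.005, 0.678]
ft_force: [-0.9, -0.2, -0.8]
width: 0.0092
t 10.40 grasp [ 0.5545 -0.0019  0.074 ] yaw/phi/roll -0.2 -25.0 0.1 F [-0.9 -0.2 -0.8] w 0.0092
  shift [0.004 0.001 0.006] turn [-0.003 -0.001 -0.003]
```

```bash

python3 -m inch '-.03 0 -.06 0 0 0 -1; -.07 0 -.15 0 0 0 -1; -.13 0 -.28 0 0 0 -1; -.2 0 -.42 0 0 0 -1; -.26 0 -.56 0 0 0 -1'
python3 g.py .5545 -.002 .32 0 -25
python3 -c "
from h import *
shot('side','s5');
a=cv2.imread('pics/s5.png')[110:300,180:400];
cv2.imwrite('pics/m5.png',cv2.convertScaleAbs(cv2.resize(a,None,fx=3,fy=3),alpha=1.4))"
```

```text
t: 10.82
tool_pos: [0.5571, -0.002, 0.1737]
tool_rot: [-3.066, 0.004, 0.678]
ft_force: [0.1, 0.3, -4.1]
width: 0.0092
t 10.82 grasp [ 0.5546 -0.002   0.1682] yaw/phi/roll -0.1 -24.9 0.1 F [ 0.1  0.3 -4.1] w 0.0092
  shift [-0.427 -0.001 -0.917] turn [-0.003 -0.002 -0.003]
```

View pics/m5.png

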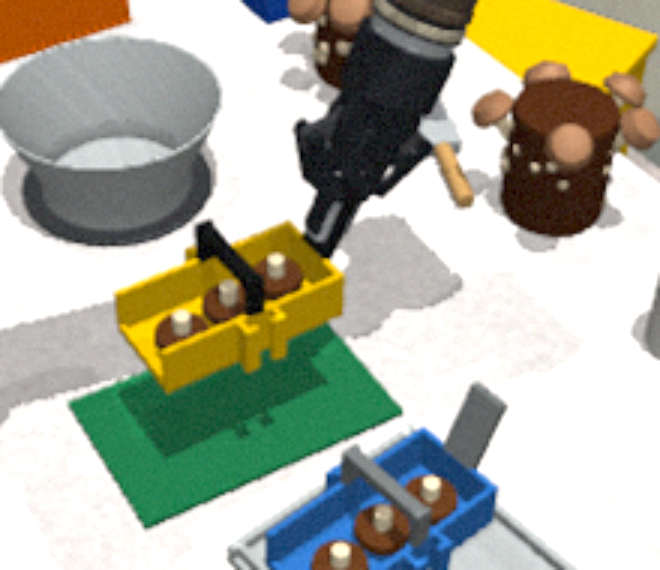

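The tray hangs level from the tab with all three mushrooms in. I'll raise it more and swing to the hopper.

```bash

python3 -m inch '-.06 0 -.13 0 0 0 -1; -.14 0 -.3 0 0 0 -1; -.23 0 -.5 0 0 0 -1; -.32 0 -.7 0 0 0 -1; -.42 0 -.92 0 0 0 -1'
python3 g.py .491 .299 .32 31.3 -25
```

```text
t: 11.28
tool_pos: [0.5594, -0.0022, 0.3315]
tool_rot: [-3.068, 0.004, 0.667]
ft_force: [0.8, -0.5, -4.5]
width: 0.0091
t 11.28 grasp [ 0.5569 -0.0022  0.326 ] yaw/phi/roll -0.2 -24.5 0.1 F [ 0.8 -0.5 -4.5] w 0.0091
  shift [-0.39  -2.015  0.224] turn [-0.294 -0.01  -0.635]
```

```bash

python3 -m inch '0 -.08 0 -.01 0 -.03 -1; 0 -.2 0 -.03 0 -.07 -1; 0 -.36 0 -.06 0 -.13 -1; 0 -.54 0 -.08 0 -.18 -1; 0 -.72 0 -.11 0 -.24 -1'
python3 g.py .491 .299 .32 31.3 -25
```

```text
t: 11.7
tool_pos: [0.5595, 0.1068, 0.3306]
tool_rot: [3.013, 0.312, -0.654]
ft_force: [-0.2, 0.1, -3.2]
width: 0.0094
t 11.70 grasp [0.5571 0.1063 0.3252] yaw/phi/roll 11.8 -24.5 0.1 F [-0.2  0.1 -3.2] w 0.0094
  shift [-0.139 -1.353  0.103] turn [-0.183 -0.011 -0.393]
```

```bash

python3 -m inch '-.01 -.16 0 -.03 0 -.05 -1; -.03 -.32 .02 -.05 0 -.1 -1; -.05 -.48 .04 -.08 0 -.16 -1; -.07 -.64 .05 -.1 0 -.21 -1; -.08 -.8 .06 -.12 0 -.26 -1'
python3 g.py .491 .299 .32 31.3 -25
```

```text
t: 12.12
tool_pos: [0.5195, 0.2229, 0.3264]
tool_rot: [2.914, 0.642, -0.633]
ft_force: [1.2, 0.9, -4.4]
width: 0.0095
t 12.12 grasp [0.5173 0.2218 0.321 ] yaw/phi/roll 24.9 -24.5 0.0 F [ 1.2  0.9 -4.4] w 0.0095
  shift [ 0.055 -0.543 -0.018] turn [-0.061 -0.011 -0.13 ]
```

```bash

python3 -m inch '.02 -.14 0 -.02 0 -.03 -1; .03 -.28 -.01 -.03 0 -.06 -1; .05 -.42 -.02 -.05 0 -.1 -1; .055 -.5 -.02 -.06 -.01 -.13 -1; .055 -.54 -.02 -.06 -.01 -.13 -1'
python3 g.py .491 .299 .32 31.3 5
python3 -c "
from h import *
shot('wrist','w6');shot('scene','c6')
o=np.hstack([cv2.imread('pics/c6.png')[100:420,180:],cv2.resize(cv2.imread('pics/w6.png'),(420,320))])
cv2.imwrite('pics/m6.png',cv2.convertScaleAbs(o,alpha=1.2))"
```

```text
t: 12.53
tool_pos: [0.4922, 0.302, 0.3247]
tool_rot: [2.847, 0.803, -0.632]
ft_force: [0.6, -0.3, -4.4]
width: 0.0096
t 12.53 grasp [0.4901 0.3007 0.3193] yaw/phi/roll 31.5 -25.0 0.1 F [ 0.6 -0.3 -4.4] w 0.0096
  shift [-0.023  0.013  0.001] turn [-0.001  0.667  0.005]
```

View pics/m6.png

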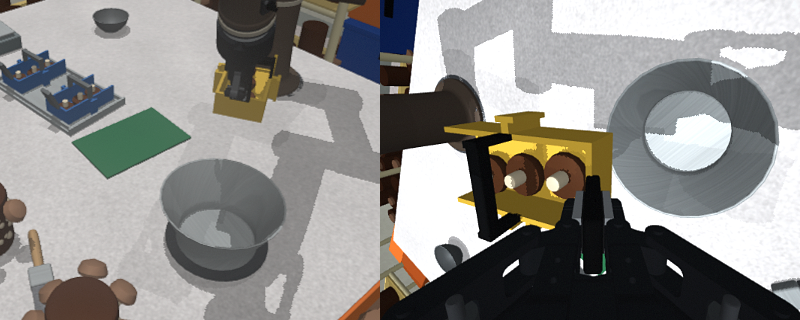

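The tray is level with its mushrooms in, in front of the hopper. In the wrist panel the hopper rim spans x 608–778 and y 60–217. I'll cross-check the hopper centre from this view.

```bash
python3 - <<'E'
from h import *
def circ(P):
    P=np.array(P); A=np.c_[2*P[:,:2],np.ones(len(P))]; x=np.linalg.lstsq(A,(P[:,:2]**2).sum(1),rcond=None)[0]
    print('circ',x[:2].round(4),np.sqrt(x[2]+x[0]**2+x[1]**2).round(4))
c=dict(np.load('pics/w6.npz'))
circ([ray(c,(u-380)/.75,v*420/320,.105) for u,v in((608,135),(778,138),(692,60),(692,217))])
c=dict(np.load('pics/c6.npz'))
circ([ray(c,u+180,v+100,.105) for u,v in((161,200),(286,202),(223,159),(225,250))])
c=dict(np.load('pics/s5.npz'))
circ([ray(c,180+u/3,110+v/3,.105) for u,v in((-3,100),(221,100),(112,38),(105,168))])
E
```

```text
circ [0.5186 0.3185] 0.1072
circ [0.516 0.322] 0.1091
circ [0.5193 0.3187] 0.1065
```

```bash

python3 -m inch '0 0 0 0 .1 0 -1; 0 0 0 0 .23 0 -1; 0 0 0 0 .37 0 -1; 0 0 0 0 .52 0 -1; 0 0 0 0 .67 0 -1'
python3 g.py .487 .300 .32 31.6 35
```

```text
t: 13.05
tool_pos: [0.4935, 0.2988, 0.3255]
tool_rot: [-2.999, -0.839, -0.142]
ft_force: [-0.0, 0.1, -4.2]
width: 0.0092
t 13.05 grasp [0.494  0.2991 0.3195] yaw/phi/roll 31.2 5.4 -0.1 F [-0.   0.1 -4.2] w 0.0092
  shift [-0.056 -0.029 -0.001] turn [ 0.004  0.658 -0.007]
```

```bash

python3 -m inch '-.02 -.01 0 0 .13 0 -1; -.03 -.02 0 0 .26 0 -1; -.05 -.03 0 0 .4 0 -1; -.05 -.03 0 0 .53 0 -1; -.05 -.03 0 0 .66 0 -1'
python3 g.py .483 .300 .315 31.6 58
```

```text
t: 13.47
tool_pos: [0.4837, 0.2964, 0.3241]
tool_rot: [-2.747, -0.766, -0.87]
ft_force: [-0.2, 0.6, -4.2]
width: 0.0094
t 13.47 grasp [0.4867 0.2981 0.3192] yaw/phi/roll 31.2 35.1 -0.2 F [-0.2  0.6 -4.2] w 0.0094
  shift [-0.043 -0.023  0.018] turn [ 0.009  0.508 -0.005]
```

```bash

python3 -m inch '-.01 -.01 0 0 .13 0 -1; -.02 -.02 0 0 .26 0 -1; -.03 -.02 0 0 .38 0 -1; -.04 -.02 .02 0 .48 0 -1; -.04 -.02 .02 0 .51 0 -1'
python3 -m inch '0 0 0 0 0 0 -1; 0 0 0 0 0 0 -1; 0 0 0 0 0 0 -1; 0 0 0 0 0 0 -1; 0 0 0 0 0 0 -1'
python3 -m inch '0 0 0 0 0 0 -1; 0 0 0 0 0 0 -1; 0 0 0 0 0 0 -1; 0 0 0 0 0 0 -1; 0 0 0 0 0 0 -1'
python3 g.py .483 .300 .315 31.6 58
python3 -c "
from h import *
shot('side','s7');shot('scene','c7')
o=np.hstack([cv2.imread('pics/c7.png')[100:420,300:520],cv2.imread('pics/s7.png')[20:340,80:330]])
cv2.imwrite('pics/m7.png',cv2.convertScaleAbs(cv2.resize(o,None,fx=1.6,fy=1.6),alpha=1.3))"
```

```text
t: 13.88
tool_pos: [0.4742, 0.3046, 0.3191]
tool_rot: [-2.482, -0.719, -1.254]
ft_force: [-0.3, 1.1, -3.5]
width: 0.0093
t: 14.3
tool_pos: [0.4746, 0.3046, 0.3195]
tool_rot: [-2.482, -0.72, -1.254]
ft_force: [0.2, 0.0, -3.2]
width: 0.0093
t: 14.72
tool_pos: [0.4745, 0.3047, 0.3195]
tool_rot: [-2.482, -0.72, -1.254]
ft_force: [-0.0, 0.4, -3.9]
width: 0.0094
t 14.72 grasp [0.4786 0.3073 0.316 ] yaw/phi/roll 31.6 53.8 1.5 F [-0.   0.4 -3.9] w 0.0094
  shift [-0.008  0.056  0.002] turn [-0.033  0.092 -0.001]
```

View pics/m7.png

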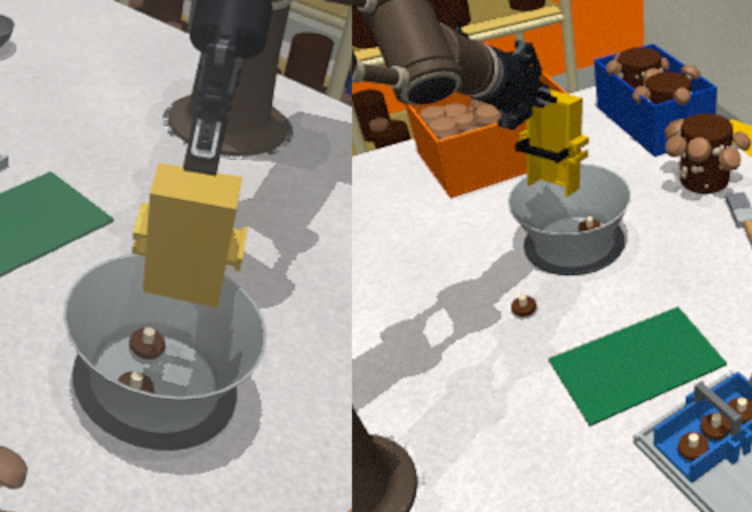

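The tray has tipped and two mushrooms are in the hopper. The third slid out early and stands upright on the table at about side pixel (187,211), short of the hopper. I'll mend this by standing the tray on the mat, putting the stray back in the tray and tipping again, with the lip held over the hopper the whole time. First, locating it.

```bash
cat > loc.py <<'E'
from h import *
def brown(c,x0,x1,y0,y1):
    hsv=cv2.cvtColor(c['color'],cv2.COLOR_RGB2HSV)
    m=cv2.inRange(hsv,(0,90,25),(16,255,190)); k=np.zeros_like(m);k[y0:y1,x0:x1]=m[y0:y1,x0:x1]
    n,l,st,ce=cv2.connectedComponentsWithStats(k)
    return [(st[i].tolist(),ce[i].round(1).tolist()) for i in range(1,n) if st[i,4]>15]
E
python3 - <<'E'
from loc import *
c=dict(np.load('pics/s7.npz'))
for st,ce in brown(c,140,280,130,240): print(st,ce,ray(c,*ce,.012).round(4))
hsv=cv2.cvtColor(c['color'],cv2.COLOR_RGB2HSV)
print(c['color'][198:218,180:196].mean(2).astype(int))
w=dict(np.load('pics/c7.npz'))
p=ray(c,187,212,.012); print('scene px',proj(w,p))
E
python3 g.py .483 .300 .315 31.6 35
```

```text
[140, 130, 43, 14, 319] [154.5, 134.2] [0.4243 0.5956 0.012 ]
[222, 157, 13, 7, 44] [227.7, 160.6] [0.5603 0.3407 0.012 ]
[180, 206, 15, 12, 113] [187.1, 211.8] [0.3603 0.1982 0.012 ]
[[122 122 138 170 177 177 175 173 177 175 176 176 176 178 178 175]
 [145 162 172 180 180 176 175 173 172 174 175 176 180 179 179 179]
 [176 182 179 180 179 179 174 178 178 176 180 180 180 181 175 180]
 [178 177 180 180 183 179 179 176 178 180 179 179 180 179 178 182]
 [174 177 180 183 181 177 177 176 176 176 177 178 179 175 179 175]
 [176 177 176 182 179 167 174 174 177 179 178 178 177 179 172 167]
 [179 173 177 182 181 163 165 166 157 142 152 175 182 173 163 167]
 [181 179 186 170 166 164 166 168 139  87  90 114 149 164 165 166]
 [181 162 129 107 134 162 164 162 124  58  32  45  82 120 156 166]
 [164 108  58  37  89 123 126 124 104  63  34  38  40  60 114 154]
 [122  54  41  39  77  95 100 104  99  69  46  45  39  38  84 149]
 [ 79  48  48  42  69  93 101 100  97  65  46  44  40  44  60 146]
 [ 51  46  48  42  56  97 107 103  87  62  48  45  46  43  27 122]
 [ 36  50  47  50  48  69  76  74  57  50  43  38  46  40  20 109]
 [ 32  48  44  48  44  53  42  39  44  43  53  48  39  33  25  95]
 [ 36  39  52  41  43  37  38  47  48  49  48  36  31  27  57 100]
 [ 55  32  27  41  46  45  49  47  44  47  43  33  22  21  80 141]
 [ 89  46  22  28  36  33  33  34  33  32  14  20  21  80 107 150]
 [131  84  52  24  24  22  17  20  25  17  16  41  80 108 136 164]
 [174 133  97  87  50  32  32  34  48  54  80  95 108 138 159 169]]
scene px [405.21079301 264.96805586]
t 14.82 grasp [0.4785 0.3073 0.316 ] yaw/phi/roll 31.6 53.8 1.5 F [-0.9 -0.5 -3.5] w 0.0095
  shift [0.008 0.056 0.004] turn [-0.032 -0.419  0.005]
```

```bash

python3 -m inch '0 .01 -.03 -.01 -.12 0 -1; 0 .02 -.05 -.02 -.26 0 -1; 0 .04 -.05 -.03 -.42 0 -1; 0 .05 -.05 -.03 -.58 0 -1; 0 .05 -.05 -.03 -.74 0 -1'
python3 -m inch '0 0 0 0 -.15 0 -1; 0 0 0 0 -.31 0 -1; 0 0 0 0 -.47 0 -1; 0 0 0 0 -.63 0 -1; 0 0 0 0 -.78 0 -1'
python3 g.py .5545 -.002 .32 0 -25
```

```text
t: 15.23
tool_pos: [0.4736, 0.2938, 0.3249]
tool_rot: [-2.818, -0.809, -0.688]
ft_force: [0.6, 1.4, -2.4]
width: 0.0093
t: 15.65
tool_pos: [0.4752, 0.2949, 0.3264]
tool_rot: [2.977, 0.854, -0.199]
ft_force: [0.8, 0.6, -3.0]
width: 0.0092
t 15.65 grasp [0.4745 0.2945 0.3205] yaw/phi/roll 32.0 -7.7 -0.1 F [ 0.8  0.6 -3. ] w 0.0092
  shift [-0.58   1.968  0.087] turn [ 0.202 -0.375  0.685]
```

```bash

python3 -m inch '-.03 .1 .01 .02 -.07 .05 -1; -.08 .26 .02 .04 -.13 .1 -1; -.14 .44 .03 .06 -.19 .16 -1; -.19 .62 .04 .08 -.25 .22 -1; -.24 .8 .04 .1 -.3 .3 -1'
python3 g.py .5545 -.002 .32 0 -25
```

```text
t: 16.07
tool_pos: [0.5097, 0.1735, 0.3248]
tool_rot: [3.011, 0.475, -0.568]
ft_force: [0.8, 0.4, -1.6]
width: 0.0091
t 16.07 grasp [0.5076 0.1729 0.3193] yaw/phi/roll 18.1 -21.2 1.0 F [ 0.8  0.4 -1.6] w 0.0091
  shift [-0.061  1.211 -0.002] turn [ 0.136 -0.08   0.371]
```

```bash

python3 -m inch '0 .17 0 .02 -.01 .05 -1; -.01 .34 0 .04 -.02 .1 -1; -.02 .5 0 .06 -.03 .16 -1; -.03 .66 0 .08 -.04 .22 -1; -.04 .8 0 .1 -.06 .28 -1'
python3 g.py .5545 -.003 .2 0 -25
```

```text
t: 16.48
tool_pos: [0.5429, 0.0561, 0.3251]
tool_rot: [3.061, 0.113, -0.644]
ft_force: [0.4, -0.7, -3.4]
width: 0.0091
t 16.48 grasp [0.5405 0.0559 0.3196] yaw/phi/roll 4.3 -23.8 0.2 F [ 0.4 -0.7 -3.4] w 0.0091
  shift [0.38  0.402 0.702] turn [ 0.035 -0.027  0.087]
```

```bash

python3 -m inch '.08 .13 .1 .01 -.01 .03 -1; .17 .26 .25 .02 -.02 .06 -1; .26 .36 .4 .035 -.027 .087 -1; .33 .4 .55 .035 -.027 .087 -1; .38 .4 .7 .035 -.027 .087 -1'
python3 -m inch '0 0 0 0 0 0 -1; 0 0 0 0 0 0 -1; 0 0 0 0 0 0 -1; 0 0 0 0 0 0 -1; 0 0 0 0 0 0 -1'
python3 g.py .554 -.003 .08 0 -25
```

```text
t: 16.9
tool_pos: [0.5596, -0.0047, 0.204]
tool_rot: [3.069, -0.004, -0.67]
ft_force: [0.1, 0.0, -3.1]
width: 0.0091
t: 17.32
tool_pos: [0.5612, -0.0044, 0.2061]
tool_rot: [3.07, -0.003, -0.663]
ft_force: [-0.2, -0.2, -2.8]
width: 0.009
t 17.32 grasp [ 0.5587 -0.0044  0.2007] yaw/phi/roll -0.1 -24.4 -0.1 F [-0.2 -0.2 -2.8] w 0.0090
  shift [ 0.303 -0.01   0.746] turn [ 0.    -0.014 -0.003]
```

```bash

python3 -m inch '.07 -.01 .16 0 -.014 0 -1; .14 -.01 .33 0 -.014 0 -1; .2 -.01 .5 0 -.014 0 -1; .26 -.01 .64 0 -.014 0 -1; .3 -.01 .74 0 -.014 0 -1'
python3 -m inch '.003 0 .007 0 0 0 -1; .006 0 .014 0 0 0 -1; .009 0 .02 0 0 0 -1; .01 0 .024 0 0 0 -1; .01 0 .024 0 0 0 -1'
python3 g.py .554 -.003 .074 0 -25
```

```text
t: 17.73
tool_pos: [0.5565, -0.0026, 0.0855]
tool_rot: [3.067, -0.002, -0.679]
ft_force: [-0.0, -0.3, -3.6]
width: 0.0098
t: 18.15
tool_pos: [0.5577, -0.0027, 0.0833]
tool_rot: [3.068, -0.002, -0.673]
ft_force: [0.5, 0.2, -4.0]
width: 0.0093
t 18.15 grasp [ 0.5552 -0.0027  0.0778] yaw/phi/roll -0.1 -24.8 -0.1 F [ 0.5  0.2 -4. ] w 0.0093
  shift [0.004 0.002 0.026] turn [ 0.001 -0.005 -0.002]
```

```bash

python3 -m inch '.003 0 .007 0 0 0 -1; .006 0 .014 0 0 0 -1; .009 0 .02 0 0 0 -1; .012 0 .028 0 0 0 -1; .012 0 .03 0 0 0 -1'
python3 g.py .554 -.003 .074 0 -25
python3 -c "
from h import *
shot('side','s8')"
```

```text
t: 18.57
tool_pos: [0.5579, -0.0027, 0.0794]
tool_rot: [3.068, -0.002, -0.673]
ft_force: [1.5, -0.0, 3.3]
width: 0.0093
t 18.57 grasp [ 0.5553 -0.0028  0.074 ] yaw/phi/roll -0.1 -24.8 -0.1 F [ 1.5 -0.   3.3] w 0.0093
  shift [-0.008  0.002  0.004] turn [ 0.001 -0.005 -0.002]
```

```bash

python3 -m inch '0 0 0 0 0 0 -.6; 0 0 0 0 0 0 -.4; 0 0 0 0 0 0 -.2; 0 0 0 0 0 0 0; 0 0 0 0 0 0 0'
python3 -m inch '0 0 -.2 0 0 0 0; 0 0 -.45 0 0 0 0; 0 0 -.7 0 0 0 0; 0 0 -.9 0 0 0 0; 0 0 -1 0 0 0 0'
python3 - <<'E'
from loc import *
c=shot('side','s9')
for st,ce in brown(c,140,280,130,240): print(st,ce,ray(c,*ce,.012).round(4))
hsv=cv2.cvtColor(c['color'],cv2.COLOR_RGB2HSV)
# stalk: low-sat bright within cap bbox
print(ray(c,186.3,206,.034).round(4))
b=(c['color'].max(2)<40).astype(np.uint8); n,l,s_,ce=cv2.connectedComponentsWithStats(b)
print([(s_[i].tolist(),ce[i].round(1).tolist()) for i in range(1,n) if s_[i,4]>80 and 230<ce[i,0]<320 and 190<ce[i,1]<260])
y=cv2.inRange(hsv,(20,120,60),(32,255,255)); y[:180]=0
print(cv2.boundingRect(max(cv2.findContours(y,0,2)[0],key=cv2.contourArea)),'before (221,212,72,56), blobs 288.3,211.4 / 257.2,227.1')
E
python3 g.py .36 .198 .2 31 0
```

```text
t: 19.03
tool_pos: [0.5576, -0.0027, 0.0793]
tool_rot: [3.068, -0.002, -0.674]
ft_force: [-0.5, 0.6, 1.0]
width: 0.0428
t: 19.45
tool_pos: [0.6237, -0.0028, 0.2201]
tool_rot: [3.07, -0.002, -0.663]
ft_force: [1.1, -0.2, 0.7]
width: 0.0428
[140, 130, 43, 14, 319] [154.5, 134.2] [0.4243 0.5956 0.012 ]
[222, 157, 13, 7, 47] [227.7, 160.6] [0.5603 0.3407 0.012 ]
[180, 206, 15, 12, 114] [187.1, 211.7] [0.3605 0.1985 0.012 ]
[0.3607 0.1971 0.034 ]
[([282, 199, 16, 25, 225], [289.3, 211.2]), ([248, 213, 21, 30, 187], [258.1, 226.6])]
(222, 212, 72, 55) before (221,212,72,56), blobs 288.3,211.4 / 257.2,227.1
t 19.50 grasp [ 0.6226 -0.0029  0.2162] yaw/phi/roll -0.1 -24.1 -0.1 F [1.9 0.5 1.6] w 0.0431
  shift [-1.572 -1.337  0.817] turn [-0.143  0.524 -0.68 ]
```

```bash

python3 -m inch '-.16 -.15 -.03 0 .13 0 0; -.33 -.3 -.06 0 .26 0 0; -.5 -.46 -.06 0 .4 0 0; -.67 -.62 0 0 .5 0 0; -.84 -.78 .05 0 .53 0 0'
python3 g.py .3606 .1975 .18 60 0
```

```text
t: 19.92
tool_pos: [0.5037, 0.1149, 0.2653]
tool_rot: [3.14, -0.003, -0.007]
ft_force: [-0.0, 1.1, -0.3]
width: 0.0428
t 19.92 grasp [0.5036 0.1149 0.2593] yaw/phi/roll -0.1 -0.3 -0.1 F [-0.   1.1 -0.3] w 0.0428
  shift [-0.952 -0.55   0.532] turn [-1.000e-03  6.000e-03 -1.336e+00]
```

```bash

python3 -m inch '-.19 -.11 .1 0 0 -.15 0; -.38 -.22 .21 0 0 -.3 0; -.57 -.33 .32 0 0 -.45 0; -.76 -.44 .43 0 0 -.6 0; -.95 -.55 .53 0 0 -.75 0'
python3 -m inch '0 0 0 0 0 -.15 0; 0 0 0 0 0 -.3 0; 0 0 0 0 0 -.45 0; 0 0 0 0 0 -.59 0; 0 0 0 0 0 -.59 0'
python3 - <<'E'
from loc import *
c=shot('wrist','w10')
print('pred px',proj(c,[.3606,.1975,.034]),proj(c,[.3606,.1975,.012]))
for st,ce in brown(c,60,500,0,330): print(st,ce,ray(c,*ce,.015).round(4))
p=proj(c,[.3606,.1975,.034]).astype(int)
hsv=cv2.cvtColor(c['color'],cv2.COLOR_RGB2HSV)
for n,(lo,hi) in {'stalk':((5,20,110),(35,130,255))}.items():
    m=cv2.inRange(hsv,lo,hi); k=np.zeros_like(m); k[max(p[1]-40,0):p[1]+40,p[0]-40:p[0]+40]=m[max(p[1]-40,0):p[1]+40,p[0]-40:p[0]+40]
    N,l,s_,ce=cv2.connectedComponentsWithStats(k); print([(s_[i].tolist(),ce[i].round(1).tolist(),ray(c,*ce[i],.034).round(4)) for i in range(1,N) if s_[i,4]>30])
E
python3 g.py .3606 .1975 .18 60 0
```

```text
t: 20.33
tool_pos: [0.3581, 0.1975, 0.1845]
tool_rot: [3.004, 0.917, -0.01]
ft_force: [0.2, 1.5, 0.5]
width: 0.0427
t: 20.75
tool_pos: [0.3568, 0.1971, 0.1835]
tool_rot: [-2.711, -1.585, 0.013]
ft_force: [-0.9, -0.7, 0.3]
width: 0.0424
pred px [286.74572396 204.54308561] [286.6839215  198.35228591]
[265, 178, 44, 42, 1138] [286.6, 197.7] [0.3593 0.1981 0.015 ]
[404, 252, 39, 37, 695] [423.9, 269.5] [0.4983 0.2865 0.015 ]
[459, 282, 40, 34, 801] [477.0, 296.9] [0.5573 0.3244 0.015 ]
[([280, 202, 14, 9, 65], [286.2, 206.7], array([0.3622, 0.196 , 0.034 ]))]
t 20.80 grasp [0.357  0.1971 0.1776] yaw/phi/roll 60.4 -0.4 0.3 F [ 0.6 -0.8 -0.6] w 0.0427
  shift [ 0.014  0.019 -0.016] turn [-0.007  0.008  0.009]
```

```bash

python3 -m inch '.014 .018 .18 -.007 .008 .009 0; .014 .018 .38 -.007 .008 .009 0; .014 .018 .58 -.007 .008 .009 0; .014 .018 .78 -.007 .008 .009 0; .014 .018 .9 -.007 .008 .009 0'
python3 g.py .3608 .197 .0375 60 0
```

```text
t: 21.22
tool_pos: [0.3571, 0.1961, 0.0458]
tool_rot: [-2.723, -1.566, 0.007]
ft_force: [-0.7, 0.1, 0.1]
width: 0.043
t 21.22 grasp [0.357  0.1961 0.0398] yaw/phi/roll 59.8 -0.2 0.2 F [-0.7  0.1  0.1] w 0.0430
  shift [0.018 0.019 0.015] turn [-0.003  0.005 -0.005]
```

```bash

python3 -m inch '.02 .022 .005 0 0 0 0; .02 .022 .01 0 0 0 0; .02 .022 .013 0 0 0 0; .02 .022 .015 0 0 0 0; .02 .022 .015 0 0 0 0'
python3 g.py .3608 .197 .0375 60 0
python3 -m inch '0 0 0 0 0 0 -.3; 0 0 0 0 0 0 -.5; 0 0 0 0 0 0 -.6; 0 0 0 0 0 0 -.8; 0 0 0 0 0 0 -1'
python3 -m inch '0 0 0 0 0 0 -1; 0 0 0 0 0 0 -1; 0 0 0 0 0 0 -1; 0 0 0 0 0 0 -1; 0 0 0 0 0 0 -1'
python3 g.py .3608 .197 .0375 60 0
```

```text
t: 21.63
tool_pos: [0.3627, 0.1976, 0.0448]
tool_rot: [-2.724, -1.565, 0.002]
ft_force: [-0.5, 0.2, -0.3]
width: 0.0425
t 21.63 grasp [0.3627 0.1976 0.0388] yaw/phi/roll 59.8 -0.1 0.0 F [-0.5  0.2 -0.3] w 0.0425
  shift [-0.01  -0.009  0.009] turn [-0.001  0.002 -0.005]
t: 22.05
tool_pos: [0.3632, 0.1978, 0.0455]
tool_rot: [2.724, 1.565, -0.001]
ft_force: [-1.6, -0.9, 5.7]
width: 0.0109
t: 22.47
tool_pos: [0.3633, 0.1978, 0.0456]
tool_rot: [2.724, 1.565, -0.001]
ft_force: [-0.4, -0.1, 1.5]
width: 0.011
t 22.47 grasp [0.3633 0.1978 0.0396] yaw/phi/roll 59.8 -0.0 0.0 F [-0.4 -0.1  1.5] w 0.0110
  shift [-0.013 -0.012  0.014] turn [-0.     0.001 -0.005]
```

```bash

python3 -m inch '0 0 -.1 0 0 0 -1; 0 0 -.25 0 0 0 -1; 0 0 -.45 0 0 0 -1; 0 0 -.65 0 0 0 -1; 0 0 -.85 0 0 0 -1'
python3 g.py .5035 -.0025 .16 90 0
python3 - <<'E'
from loc import *
c=shot('side','s11')
print([round(x) for x in proj(c,[.363,.198,.14])],brown(c,140,280,130,240))
E
```

```text
t: 22.88
tool_pos: [0.3625, 0.1975, 0.1737]
tool_rot: [-2.724, -1.565, 0.003]
ft_force: [-0.5, 0.5, -0.1]
width: 0.011
t 22.88 grasp [0.3625 0.1975 0.1677] yaw/phi/roll 59.8 -0.1 0.1 F [-0.5  0.5 -0.1] w 0.0110
  shift [-0.678  1.484  0.051] turn [-0.002  0.002 -0.672]
[181, 174] [([140, 130, 26, 14, 237], [149.6, 135.1]), ([222, 157, 13, 7, 48], [227.7, 160.6]), ([172, 169, 17, 11, 88], [179.8, 175.0])]
```

Mushroom held: its cap now shows at (180,175), as predicted. I'll carry it to the tray's back compartment.

```bash

python3 -m inch '-.06 .14 0 0 0 -.06 -1; -.14 .3 0 0 0 -.13 -1; -.21 .46 0 0 0 -.2 -1; -.28 .62 .02 0 0 -.27 -1; -.35 .78 .02 0 0 -.34 -1'
python3 g.py .5035 -.0025 .16 90 0
```

```text
t: 23.35
tool_pos: [0.4413, 0.0941, 0.1761]
tool_rot: [2.487, 1.916, 0.012]
ft_force: [-0.0, 0.5, -0.4]
width: 0.0111
t 23.35 grasp [0.4414 0.0941 0.1701] yaw/phi/roll 75.2 0.3 -0.4 F [-0.   0.5 -0.4] w 0.0111
  shift [-0.517  0.564  0.069] turn [ 0.009 -0.005 -0.328]
```

```bash

python3 -m inch '-.14 .15 0 0 0 -.1 -1; -.28 .3 0 0 0 -.2 -1; -.4 .45 .02 0 0 -.3 -1; -.52 .56 .05 0 0 -.33 -1; -.52 .56 .07 .009 -.005 -.33 -1'
python3 -m inch '0 0 0 0 0 0 -1; 0 0 0 0 0 0 -1; 0 0 0 0 0 0 -1; 0 0 0 0 0 0 -1; 0 0 0 0 0 0 -1'
python3 g.py .5035 -.0025 .053 90 0
```

```text
t: 23.77
tool_pos: [0.505, -0.0062, 0.1655]
tool_rot: [2.221, 2.218, 0.001]
ft_force: [0.5, 0.3, -0.1]
width: 0.0107
t: 24.18
tool_pos: [0.5045, -0.0054, 0.1656]
tool_rot: [2.22, 2.22, 0.001]
ft_force: [0.4, 0.4, -0.9]
width: 0.011
t 24.18 grasp [ 0.5045 -0.0054  0.1596] yaw/phi/roll 90.0 -0.1 -0.1 F [ 0.4  0.4 -0.9] w 0.0110
  shift [ 0.02  -0.008  0.71 ] turn [0.003 0.002 0.   ]
```

```bash

python3 -m inch '.02 -.01 .15 0 0 0 -1; .02 -.01 .3 0 0 0 -1; .02 -.01 .45 0 0 0 -1; .02 -.01 .6 0 0 0 -1; .02 -.01 .7 0 0 0 -1'
python3 -m inch '0 0 0 0 0 0 -1; 0 0 0 0 0 0 -1; 0 0 0 0 0 0 -.7; 0 0 0 0 0 0 -.55; 0 0 0 0 0 0 -.5'
python3 g.py .5035 -.0025 .053 90 0
python3 -m inch '0 0 -.15 0 0 0 -.5; 0 0 -.32 0 0 0 -.5; 0 0 -.5 0 0 0 -.4; 0 0 -.7 0 0 0 -.2; 0 0 -.9 0 0 0 0'
python3 - <<'E'
from loc import *
c=shot('side','s12')
print([proj(c,[.5035,-.0025,z]).round() for z in(.02,.05)],brown(c,210,310,190,260),brown(c,140,240,130,220))
b=(c['color'].max(2)<40).astype(np.uint8); n,l,s_,ce=cv2.connectedComponentsWithStats(b)
print([(s_[i].tolist(),ce[i].round(1).tolist()) for i in range(1,n) if s_[i,4]>80 and 230<ce[i,0]<320 and 190<ce[i,1]<260])
E
python3 g.py .605 -.002 .181 0 -25
```

```text
t: 24.6
tool_pos: [0.502, -0.0017, 0.059]
tool_rot: [2.22, 2.222, -0.001]
ft_force: [0.9, 0.4, -0.5]
width: 0.0112
t: 25.02
tool_pos: [0.5033, -0.0017, 0.0605]
tool_rot: [2.218, 2.221, 0.002]
ft_force: [0.1, -0.5, 0.7]
width: 0.0214
t 25.02 grasp [ 0.5034 -0.0017  0.0545] yaw/phi/roll 90.1 -0.1 -0.2 F [ 0.1 -0.5  0.7] w 0.0214
  shift [-0.005  0.001  0.01 ] turn [0.004 0.002 0.002]
t: 25.43
tool_pos: [0.5029, -0.0016, 0.1977]
tool_rot: [2.217, 2.22, 0.003]
ft_force: [1.5, 0.0, -0.1]
width: 0.0427
[array([272., 235.]), array([272., 227.])] [([269, 228, 10, 11, 50], [273.5, 233.5])] [([140, 130, 43, 14, 319], [154.5, 134.2]), ([222, 157, 13, 7, 46], [227.6, 160.7])]
[([282, 199, 16, 25, 223], [289.3, 211.2]), ([248, 213, 21, 30, 205], [258.4, 227.0])]
t 25.48 grasp [ 0.5076 -0.0019  0.1984] yaw/phi/roll 90.1 -0.2 -0.9 F [ 2.8 -0.1  2.9] w 0.0427
  shift [-0.001  0.665  0.131] turn [ 0.455 -0.449  1.964]
```

The stray mushroom is back in the tray, at (273,233), and the tray hasn't moved. Going for the tab again.

```bash

python3 -m inch '0 .15 -.05 0 0 .15 .1; 0 .3 -.05 0 0 .3 .1; 0 .45 -.05 0 0 .45 .1; 0 .6 -.05 0 0 .6 .1; 0 .68 -.05 0 0 .75 .1'
python3 -m inch '0 0 0 0 0 .15 .1; 0 0 0 0 0 .3 .1; 0 0 0 0 0 .45 .1; 0 0 0 0 0 .6 .1; 0 0 0 0 0 .75 .1'
python3 g.py .605 -.002 .181 0 -25
```

```text
t: 25.9
tool_pos: [0.6123, -0.0019, 0.2152]
tool_rot: [2.763, 1.469, 0.027]
ft_force: [-0.3, -0.1, 0.5]
width: 0.0467
t: 26.32
tool_pos: [0.6127, -0.002, 0.2161]
tool_rot: [3.077, 0.595, 0.034]
ft_force: [0.5, -0.1, -0.2]
width: 0.0473
t 26.32 grasp [ 0.6128 -0.002   0.2101] yaw/phi/roll 21.9 1.1 -0.6 F [ 0.5 -0.1 -0.2] w 0.0473
  shift [-0.036 -0.015  0.197] turn [ 0.115 -0.577  0.477]
```

```bash

python3 -m inch '0 0 .04 .02 -.12 .1 .1; -.01 0 .08 .05 -.24 .2 .1; -.02 -.01 .12 .07 -.36 .3 .1; -.03 -.01 .15 .1 -.48 .4 .1; -.036 -.015 .19 .115 -.577 .477 .1'
python3 -m inch '0 0 0 0 0 0 .1; 0 0 0 0 0 0 .1; 0 0 0 0 0 0 .1; 0 0 0 0 0 0 .1; 0 0 0 0 0 0 .1'
python3 g.py .5757 -.002 .118 0 -25
```

```text
t: 26.73
tool_pos: [0.6086, -0.002, 0.1886]
tool_rot: [3.066, -0.005, -0.681]
ft_force: [0.2, -0.7, 0.0]
width: 0.0469
t: 27.15
tool_pos: [0.6086, -0.0019, 0.1901]
tool_rot: [3.067, -0.004, -0.677]
ft_force: [-0.6, 1.0, 0.6]
width: 0.047
t 27.15 grasp [ 0.6061 -0.0019  0.1847] yaw/phi/roll -0.2 -24.9 -0.1 F [-0.6  1.   0.6] w 0.0470
  shift [0.003 0.    0.489] turn [ 0.001 -0.002 -0.004]
```

```bash

python3 -m inch '0 0 .1 0 0 0 .1; 0 0 .25 0 0 0 .1; 0 0 .4 0 0 0 .1; 0 0 .55 0 0 0 .1; 0 0 .65 0 0 0 .1'
python3 g.py .555 -.0025 .074 0 -25
```

```text
t: 27.57
tool_pos: [0.5658, -0.0018, 0.101]
tool_rot: [3.067, -0.003, -0.678]
ft_force: [-0.7, 0.6, -0.4]
width: 0.0472
t 27.57 grasp [ 0.5633 -0.0018  0.0956] yaw/phi/roll -0.1 -24.9 -0.1 F [-0.7  0.6 -0.4] w 0.0472
  shift [0.01  0.005 0.154] turn [ 0.001 -0.001 -0.003]
```

```bash

python3 -m inch '.01 0 .04 0 0 0 .1; .01 0 .08 0 0 0 .1; .01 0 .12 0 0 0 .1; .01 0 .15 0 0 0 .1; .01 0 .155 0 0 0 .1'
python3 -m inch '0 0 0 0 0 0 -.3; 0 0 0 0 0 0 -.5; 0 0 0 0 0 0 -.7; 0 0 0 0 0 0 -.8; 0 0 0 0 0 0 -1'
python3 -m inch '0 0 0 0 0 0 -1; 0 0 0 0 0 0 -1; 0 0 0 0 0 0 -1; 0 0 0 0 0 0 -1; 0 0 0 0 0 0 -1'
python3 g.py .5545 -.002 .32 0 -25
```

```text
t: 27.98
tool_pos: [0.5575, -0.0018, 0.0794]
tool_rot: [3.067, -0.003, -0.677]
ft_force: [-0.7, 0.3, -0.5]
width: 0.047
t: 28.4
tool_pos: [0.5582, -0.0019, 0.08]
tool_rot: [3.067, -0.003, -0.675]
ft_force: [1.5, 1.0, 2.4]
width: 0.0092
t: 28.82
tool_pos: [0.5582, -0.0019, 0.08]
tool_rot: [3.067, -0.003, -0.675]
ft_force: [0.9, -0.6, 0.7]
width: 0.0094
t 28.82 grasp [ 0.5557 -0.0019  0.0746] yaw/phi/roll -0.1 -24.8 -0.1 F [ 0.9 -0.6  0.7] w 0.0094
  shift [-0.694  0.003 -1.482] turn [ 0.001 -0.004 -0.003]
```

```bash

python3 -m inch '-.03 0 -.06 0 0 0 -1; -.08 0 -.17 0 0 0 -1; -.15 0 -.32 0 0 0 -1; -.23 0 -.48 0 0 0 -1; -.31 0 -.65 0 0 0 -1'
python3 -m inch '-.07 0 -.15 0 0 0 -1; -.14 0 -.3 0 0 0 -1; -.22 0 -.48 0 0 0 -1; -.28 0 -.62 0 0 0 -1; -.3 0 -.65 0 0 0 -1'
python3 g.py .630 .388 .3 31.6 -25
```

```text
t: 29.23
tool_pos: [0.5563, -0.0016, 0.1882]
tool_rot: [3.067, -0.003, -0.677]
ft_force: [0.0, 0.0, -3.0]
width: 0.0097
t: 29.65
tool_pos: [0.5585, -0.0015, 0.3003]
tool_rot: [3.069, -0.003, -0.663]
ft_force: [0.4, -0.9, -2.3]
width: 0.0091
t 29.65 grasp [ 0.556  -0.0016  0.2948] yaw/phi/roll -0.1 -24.4 -0.1 F [ 0.4 -0.9 -2.3] w 0.0091
  shift [ 0.427 -2.607 -0.237] turn [-0.292 -0.013 -0.641]
```

```bash

python3 -m inch '.01 -.09 0 -.01 0 -.03 -1; .03 -.24 0 -.03 0 -.06 -1; .06 -.42 -.01 -.05 0 -.1 -1; .08 -.6 -.02 -.07 0 -.14 -1; .1 -.78 -.03 -.09 0 -.19 -1'
python3 g.py .630 .388 .3 31.6 -25
```

```text
t: 30.07
tool_pos: [0.5734, 0.1172, 0.2955]
tool_rot: [3.022, 0.249, -0.657]
ft_force: [0.1, 0.4, -3.8]
width: 0.0091
t 30.07 grasp [0.5709 0.1167 0.29  ] yaw/phi/roll 9.4 -24.6 -0.2 F [ 0.1  0.4 -3.8] w 0.0091
  shift [ 0.593 -1.725 -0.351] turn [-0.202 -0.009 -0.448]
```

```bash

python3 -m inch '.05 -.17 -.03 -.02 0 -.05 -1; .1 -.34 -.07 -.04 0 -.1 -1; .17 -.5 -.1 -.06 0 -.15 -1; .23 -.67 -.14 -.08 0 -.2 -1; .29 -.85 -.17 -.1 0 -.24 -1'
python3 g.py .630 .388 .3 31.6 -25
```

```text
t: 30.48
tool_pos: [0.6011, 0.253, 0.2975]
tool_rot: [2.945, 0.556, -0.646]
ft_force: [-0.2, -0.3, -2.5]
width: 0.0095
t 30.48 grasp [0.5988 0.2521 0.292 ] yaw/phi/roll 21.4 -24.7 0.2 F [-0.2 -0.3 -2.5] w 0.0095
  shift [ 0.455 -0.771 -0.265] turn [-0.1   -0.007 -0.205]
```

```bash

python3 -m inch '.09 -.15 -.05 -.02 0 -.04 -1; .18 -.3 -.1 -.04 0 -.08 -1; .27 -.45 -.15 -.06 0 -.12 -1; .36 -.6 -.2 -.08 0 -.16 -1; .42 -.72 -.24 -.1 0 -.2 -1'
python3 -m inch '.01 -.03 -.01 0 0 0 -1; .02 -.05 -.02 0 0 0 -1; .02 -.05 -.02 0 0 0 -1; .02 -.05 -.02 0 0 0 -1; .02 -.05 -.02 0 0 0 -1'
python3 g.py .630 .388 .3 31.6 -25
python3 - <<'E'
from loc import *
c=shot('side','s13'); print([proj(c,[.63-.0535*.85,.388-.0535*.52,.265]).round()],brown(c,150,330,40,175))
E
```

```text
t: 30.9
tool_pos: [0.628, 0.3829, 0.3003]
tool_rot: [2.846, 0.806, -0.628]
ft_force: [0.7, -0.4, -3.5]
width: 0.0089
t: 31.32
tool_pos: [0.6277, 0.3897, 0.3016]
tool_rot: [2.846, 0.803, -0.629]
ft_force: [-0.4, 0.1, -3.1]
width: 0.0093
t 31.32 grasp [0.6256 0.3884 0.2961] yaw/phi/roll 31.5 -24.9 -0.1 F [-0.4  0.1 -3.1] w 0.0093
  shift [ 0.011  0.018 -0.033] turn [ 0.    -0.001 -0.002]
[array([226.,  79.])] [([150, 40, 74, 101, 4705], [176.8, 86.1]), ([218, 40, 12, 24, 204], [222.9, 51.6]), ([239, 40, 53, 45, 1241], [264.4, 63.9]), ([286, 61, 11, 8, 59], [291.5, 64.1]), ([218, 83, 10, 8, 48], [221.6, 86.7]), ([276, 91, 53, 50, 1537], [300.7, 112.8]), ([222, 158, 13, 6, 44], [227.5, 160.8])]
```

```bash
python3 g.py .613 .377 .315 31.6 5
python3 -m inch '-.03 0 -.03 0 .12 0 -1; -.06 0 -.05 0 .25 0 -1; -.1 0 -.08 0 .39 0 -1; -.13 0 -.1 0 .53 0 -1; -.15 .01 -.1 0 .67 0 -1'
python3 g.py .545 .335 .32 31.6 35
```

```text
t 31.37 grasp [0.6257 0.3884 0.2966] yaw/phi/roll 31.5 -24.9 -0.0 F [ 0.5 -0.6 -3.5] w 0.0094
  shift [-0.173  0.02  -0.059] turn [ 0.001  0.664 -0.002]
t: 31.78
tool_pos: [0.617, 0.3798, 0.328]
tool_rot: [-2.996, -0.842, -0.149]
ft_force: [1.1, -0.2, -3.7]
width: 0.0093
t 31.78 grasp [0.6175 0.3802 0.322 ] yaw/phi/roll 31.4 5.7 -0.0 F [ 1.1 -0.2 -3.7] w 0.0093
  shift [-0.587  0.005 -0.038] turn [ 0.003  0.652 -0.004]
```

```bash

python3 -m inch '-.1 0 -.01 0 .12 0 -1; -.22 0 -.01 0 .25 0 -1; -.34 0 -.02 0 .38 0 -1; -.47 0 -.03 0 .52 0 -1; -.58 0 -.04 0 .65 0 -1'
python3 g.py .487 .300 .315 31.6 58
```

```text
t: 32.2
tool_pos: [0.5401, 0.3317, 0.3251]
tool_rot: [-2.746, -0.77, -0.866]
ft_force: [0.7, -0.1, -3.9]
width: 0.0096
t 32.20 grasp [0.5431 0.3335 0.3202] yaw/phi/roll 31.4 35.0 -0.1 F [ 0.7 -0.1 -3.9] w 0.0096
  shift [-0.392 -0.004 -0.218] turn [ 0.006  0.511 -0.003]
```

```bash

python3 -m inch '-.08 0 -.04 0 .12 0 -1; -.16 0 -.09 0 .24 0 -1; -.24 0 -.14 0 .36 0 -1; -.32 0 -.18 0 .46 0 -1; -.39 0 -.22 0 .51 0 -1'
python3 -m inch '0 0 0 0 .01 0 -1; 0 0 0 0 .05 0 -1; 0 0 0 0 .05 0 -1; 0 0 0 0 .05 0 -1; 0 0 0 0 .05 0 -1'
python3 -m inch '0 0 0 0 0 0 -1; 0 0 0 0 0 0 -1; 0 0 0 0 0 0 -1; 0 0 0 0 0 0 -1; 0 0 0 0 0 0 -1'
python3 g.py .487 .300 .315 31.6 58
python3 - <<'E'
from loc import *
c=shot('side','s14'); print(brown(c,175,260,100,240))
w=shot('scene','c14'); print(brown(w,320,480,240,380)); print(proj(w,[.518,.319,.02]))
E
```

```text
t: 32.62
tool_pos: [0.4927, 0.3125, 0.3196]
tool_rot: [-2.489, -0.72, -1.243]
ft_force: [-0.2, 1.4, -2.3]
width: 0.0089
t: 33.03
tool_pos: [0.4919, 0.3118, 0.3193]
tool_rot: [-2.458, -0.711, -1.287]
ft_force: [0.0, 0.6, -2.9]
width: 0.0096
t: 33.45
tool_pos: [0.4919, 0.3119, 0.3194]
tool_rot: [-2.457, -0.711, -1.286]
ft_force: [-0.3, -0.3, -3.5]
width: 0.0094
t 33.45 grasp [0.4961 0.3147 0.316 ] yaw/phi/roll 31.4 55.5 1.7 F [-0.3 -0.3 -3.5] w 0.0094
  shift [-0.065  0.049 -0.082] turn [-0.034  0.055 -0.004]
[([175, 100, 20, 33, 536], [183.3, 115.5]), ([222, 158, 13, 6, 45], [227.5, 160.7])]
[([381, 306, 41, 30, 396], [401.0, 321.2]), ([375, 333, 7, 8, 33], [378.2, 336.2])]
[395.74603447 331.67542752]
```

```bash
python3 - <<'E'
from loc import *
for k in('c7','c14'):
    w=dict(np.load(f'pics/{k}.npz')); print(k,brown(w,320,480,240,380))
    hsv=cv2.cvtColor(w['color'],cv2.COLOR_RGB2HSV)
    m=cv2.inRange(hsv,(5,20,110),(35,110,255)); z=np.zeros_like(m); z[290:350,360:440]=m[290:350,360:440]
    n,l,st,ce=cv2.connectedComponentsWithStats(z); print([(st[i].tolist()) for i in range(1,n) if st[i,4]>10])
E
python3 g.py .483 .300 .315 31.6 15
```

```text
c7 [([382, 306, 21, 16, 171], [391.5, 314.1]), ([375, 333, 7, 8, 33], [378.2, 336.2])]
[[390, 304, 7, 6, 34], [382, 332, 7, 6, 32]]
c14 [([381, 306, 41, 30, 396], [401.0, 321.2]), ([375, 333, 7, 8, 33], [378.2, 336.2])]
[[389, 305, 7, 6, 33], [409, 317, 7, 6, 24], [383, 334, 6, 4, 19]]
t 33.55 grasp [0.496  0.3146 0.3159] yaw/phi/roll 31.4 55.5 1.7 F [ 0.6  0.1 -2.5] w 0.0094
  shift [-0.049  0.034 -0.091] turn [-0.033 -0.901  0.009]
```

Three stalks now show in the hopper, at scene pixels (392,308), (412,320) and (386,336). Returning the tray to the mat.

```bash

python3 -m inch '0 .01 -.03 -.01 -.12 0 -1; 0 .02 -.06 -.02 -.26 0 -1; 0 .03 -.09 -.03 -.42 0 -1; 0 .03 -.09 -.03 -.58 0 -1; 0 .03 -.09 -.03 -.74 0 -1'
python3 -m inch '0 0 0 0 -.15 0 -1; 0 0 0 0 -.31 0 -1; 0 0 0 0 -.47 0 -1; 0 0 0 0 -.63 0 -1; 0 0 0 0 -.78 0 -1'
python3 g.py .553 -.0035 .31 0 -25
```

```text
t: 33.97
tool_pos: [0.4829, 0.3001, 0.3247]
tool_rot: [-2.694, -0.791, -0.883]
ft_force: [-0.8, 1.9, -4.5]
width: 0.0095
t: 34.38
tool_pos: [0.484, 0.3007, 0.3265]
tool_rot: [-2.986, -0.887, -0.029]
ft_force: [0.7, -0.5, -2.9]
width: 0.0089
t 34.38 grasp [0.4841 0.3009 0.3205] yaw/phi/roll 33.1 1.5 1.2 F [ 0.7 -0.5 -2.9] w 0.0089
  shift [-0.709  1.961  0.016] turn [ 0.127 -0.564  0.731]
```

```bash

python3 -m inch '-.04 .1 0 .02 -.1 .07 -1; -.1 .26 0 .04 -.2 .14 -1; -.16 .44 0 .06 -.3 .22 -1; -.22 .62 0 .08 -.4 .3 -1; -.29 .8 0 .1 -.48 .38 -1'
python3 g.py .553 -.0035 .31 0 -25
```

```text
t: 34.8
tool_pos: [0.5153, 0.1764, 0.3229]
tool_rot: [3.056, 0.429, -0.572]
ft_force: [-0.4, -0.5, -3.7]
width: 0.0093
t 34.80 grasp [0.5131 0.1761 0.3173] yaw/phi/roll 16.5 -20.8 2.9 F [-0.4 -0.5 -3.7] w 0.0093
  shift [-0.06   1.228  0.015] turn [ 0.079 -0.084  0.34 ]
```

```bash

python3 -m inch '0 .17 0 .02 -.02 .06 -1; -.01 .34 0 .03 -.03 .12 -1; -.02 .52 0 .04 -.05 .18 -1; -.03 .7 0 .06 -.06 .24 -1; -.04 .86 0 .07 -.08 .3 -1'
python3 g.py .553 -.0035 .2 0 -25
```

```text
t: 35.22
tool_pos: [0.5461, 0.049, 0.3188]
tool_rot: [3.068, 0.046, -0.669]
ft_force: [1.1, 0.3, -3.2]
width: 0.0095
t 35.22 grasp [0.5436 0.0489 0.3134] yaw/phi/roll 1.8 -24.6 0.3 F [ 1.1  0.3 -3.2] w 0.0095
  shift [0.362 0.355 0.663] turn [ 0.009 -0.009  0.036]
```

```bash

python3 -m inch '.08 .12 .1 0 0 .02 -1; .17 .24 .25 .01 -.01 .036 -1; .26 .33 .4 .01 -.01 .036 -1; .32 .35 .55 .01 -.01 .036 -1; .36 .35 .66 .01 -.01 .036 -1'
python3 -m inch '0 0 0 0 0 0 -1; 0 0 0 0 0 0 -1; 0 0 0 0 0 0 -1; 0 0 0 0 0 0 -1; 0 0 0 0 0 0 -1'
python3 g.py .553 -.0035 .081 0 -25
```

```text
t: 35.63
tool_pos: [0.5565, -0.0041, 0.2033]
tool_rot: [-3.067, 0.004, 0.677]
ft_force: [-0.5, 1.1, -3.9]
width: 0.0094
t: 36.05
tool_pos: [0.558, -0.0039, 0.2052]
tool_rot: [-3.069, 0.003, 0.671]
ft_force: [0.5, -0.6, -3.2]
width: 0.0092
t 36.05 grasp [ 0.5555 -0.0039  0.1997] yaw/phi/roll -0.1 -24.7 0.0 F [ 0.5 -0.6 -3.2] w 0.0092
  shift [ 0.315 -0.002  0.726] turn [-0.001 -0.008 -0.002]
```

```bash

python3 -m inch '.07 0 .16 0 0 0 -1; .14 0 .33 0 0 0 -1; .21 0 .5 0 0 0 -1; .27 0 .64 0 0 0 -1; .312 0 .72 0 -.008 0 -1'
python3 -m inch '.003 0 .007 0 0 0 -1; .006 0 .013 0 0 0 -1; .006 0 .013 0 0 0 -1; .006 0 .013 0 0 0 -1; .006 0 .013 0 0 0 -1'
python3 g.py .553 -.0035 .0746 0 -25
```

```text
t: 36.47
tool_pos: [0.5545, -0.0035, 0.0861]
tool_rot: [-3.066, 0.002, 0.683]
ft_force: [-0.1, 0.4, -2.8]
width: 0.0091
t: 36.88
tool_pos: [0.5559, -0.0036, 0.0857]
tool_rot: [-3.067, 0.002, 0.678]
ft_force: [0.1, 0.5, -2.5]
width: 0.0094
t 36.88 grasp [ 0.5534 -0.0036  0.0802] yaw/phi/roll -0.1 -24.9 -0.0 F [ 0.1  0.5 -2.5] w 0.0094
  shift [ 0.013 -0.001  0.035] turn [-0.001 -0.002 -0.002]
```

```bash

python3 -m inch '.003 0 .008 0 0 0 -1; .007 0 .016 0 0 0 -1; .01 0 .024 0 0 0 -1; .014 0 .032 0 0 0 -1; .017 0 .04 0 0 0 -1'
python3 g.py .553 -.0035 .0746 0 -25
```

```text
t: 37.3
tool_pos: [0.5558, -0.0036, 0.08]
tool_rot: [-3.067, 0.003, 0.679]
ft_force: [-1.1, 0.2, 6.2]
width: 0.0089
t 37.30 grasp [ 0.5533 -0.0036  0.0745] yaw/phi/roll -0.1 -25.0 -0.0 F [-1.1  0.2  6.2] w 0.0089
  shift [-0.002 -0.001  0.   ] turn [-0.001 -0.001 -0.002]
```

The tray is down at the expected height. Release, retreat and look.

```bash

python3 -m inch '0 0 0 0 0 0 -.6; 0 0 0 0 0 0 -.4; 0 0 0 0 0 0 -.2; 0 0 0 0 0 0 0; 0 0 0 0 0 0 0'
python3 -m inch '0 0 -.2 0 0 0 0; 0 0 -.45 0 0 0 0; 0 0 -.7 0 0 0 0; 0 0 -.9 0 0 0 0; 0 0 -1 0 0 0 0'
python3 -m inch '0 0 -.2 0 0 0 0; 0 0 -.4 0 0 0 0; 0 0 -.5 0 0 0 0; 0 0 -.5 0 0 0 0; 0 0 -.5 0 0 0 0'
python3 - <<'E'
from loc import *
c=shot('side','s15'); w=shot('scene','c15')
for z in(.048,): pass
o=np.hstack([cv2.resize(w['color'][120:380,160:480],None,fx=1.25,fy=1.25),cv2.resize(c['color'][120:400,170:440],(400,325) )[:325]])[:,:,::-1]
o=cv2.resize(o,(800,325)); cv2.imwrite('pics/m15.png',cv2.convertScaleAbs(o,alpha=1.35))
# blue trays: blue mask centroid before / after
for k in('s3','s15'):
    d=dict(np.load(f'pics/{k}.npz')); m=cv2.inRange(cv2.cvtColor(d['color'],cv2.COLOR_RGB2HSV),(100,120,30),(120,255,255)); m[:235]=0
    n,l,st,ce=cv2.connectedComponentsWithStats(m); print(k,[(st[i].tolist(),ce[i].round(1).tolist()) for i in range(1,n) if st[i,4]>300])
b=(c['color'].max(2)<40).astype(np.uint8); n,l,s_,ce=cv2.connectedComponentsWithStats(b)
print('black',[(s_[i].tolist(),ce[i].round(1).tolist()) for i in range(1,n) if s_[i,4]>80 and 230<ce[i,0]<320 and 190<ce[i,1]<260],'at .462: 288.3,211.4/257.2,227.1')
E
python3 g.py .5 0 .3 0 0
```

```text
t: 37.72
tool_pos: [0.5557, -0.0036, 0.08]
tool_rot: [-3.067, 0.003, 0.679]
ft_force: [0.2, 0.7, -0.8]
width: 0.0426
t: 38.13
tool_pos: [0.6223, -0.0039, 0.2207]
tool_rot: [3.07, -0.003, -0.668]
ft_force: [-0.1, -0.6, 0.4]
width: 0.0431
t: 38.55
tool_pos: [0.6537, -0.0039, 0.2893]
tool_rot: [3.07, -0.003, -0.665]
ft_force: [0.5, 0.2, -1.0]
width: 0.0427
s3 [([269, 253, 77, 68, 1985], [305.5, 287.1]), ([330, 305, 85, 83, 2480], [371.2, 346.6])]
s15 [([269, 253, 76, 68, 1983], [305.5, 287.1]), ([330, 305, 85, 82, 2482], [371.2, 346.6])]
black [([281, 200, 17, 25, 226], [289.0, 212.1]), ([247, 214, 21, 30, 193], [257.4, 227.3])] at .462: 288.3,211.4/257.2,227.1
t 38.65 grasp [ 0.6496 -0.0038  0.2814] yaw/phi/roll -0.1 -24.8 -0.0 F [ 0.3 -0.2 -0.1] w 0.0430
  shift [-0.974 -0.024  0.309] turn [-0.     0.55  -0.002]
```

View pics/m15.png

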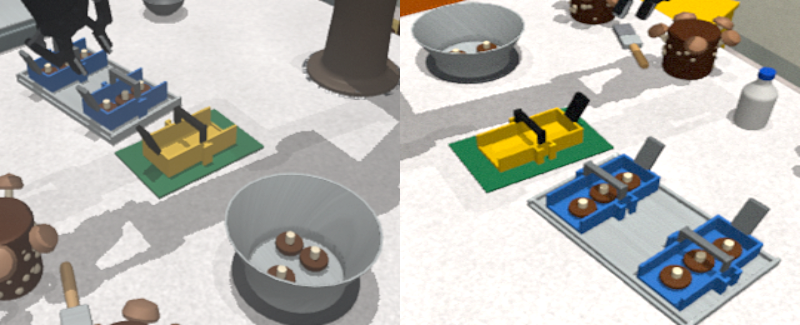

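The left panel shows all three mushrooms in the hopper, at (290,242), (314,258) and (282,272). The empty tray stands upright in the middle of the mat, at (190,145) left and (530,138) right. The blue trays stand in the dock as before, and the gripper touches nothing.

```bash
python3 -c "
from bench import env
print(env.sign_off(), env.state()['t'])"
```

```text
the job is handed in; nothing more can be done
the job is handed in; nothing more can be done
```

The job is handed in at about 39 s of the 72 s allowed. All three mushrooms are in the hopper and the empty tray is back upright in the middle of the mat. The tipping took two goes.

- **Done as asked:** I lifted the yellow tray straight up by its bridge, set it in the middle of the mat and let go. Then I took it by the tab and tipped it over the hopper.
- **Failed first time:** one mushroom slid out early, at a lower tilt than expected, and landed on the table. The other two went into the hopper.
- **Mended:** I stood the tray back on the mat, picked the stray up by its stalk and put it in the tray. I then gripped the tab again and tipped it with the lip over the hopper throughout. After that the empty tray went back on the mat.

**Last checks:**
- The last picture shows three mushrooms in the hopper and none on the table.
- The tray is upright and within about 3 mm of the mat's measured centre.
- In the side view, the blue trays are in the same pixels after the tipping and return as just after I first set the yellow tray down. I compared the lift itself only by eye, and they looked unshifted.
- The highest wrist force I read was about 13 N, sampled at the end of each move.
- The gripper was well clear of everything.

No check failed at the end. The only disagreement was between the hopper-centre estimates, which differed by up to about 15 mm; that is small against its 210 mm mouth.

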